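# Clear the watchmaker's bench of scrap with the extractor on

### The arm

A 6-joint arm with a two-finger parallel gripper is mounted at the origin on the work surface. World frame = base frame: x ahead of the robot, y to its left, z up, the work surface at z = 0. Lengths are in m, angles in rad, forces in N, time in s.
With the tool pointing down it reaches from about 0.225 to 0.725 m from the base axis. Payload 3.1 kg.
Tool frame: the origin (TCP) lies midway between the tips of the shut fingers; the grasp point (between the pads) lies arm.grip_depth behind it (arm.grip_depth is the distance from the TCP to the grasp point, in m); z points along the fingers, y is the direction in which the jaws open and shut (so a half turn about z gives the same grasp; the last joint's range is limited). The gripper opens to 85 mm and grips with 20 to 120 N. Pads are 22 mm wide; open, the fingers measure 114 mm over their backs; the gripper's body (76 mm by 85 mm) begins 54 mm behind the grasp point. The pads swing forward as they close: fully open they stand 13 mm farther back than shut.
Start: joints at [-1.362, 0.048, 0.099, 1.622, 0, 1.443], TCP at [0.173, -0.496, 0.231] pointing down, gripper open.
Joint ranges: [-2.91, 2.91], [-0.99, 1.94], [-1.21, 1.42], [-2.12, 2.29], [-1.49, 1.47], [-3.14, 3.14]. Speed limits (rad/s): [2.79, 2.79, 3.14, 3.14, 3.14, 3.14].

### API

Orientations are given as a unit quaternion [x, y, z, w].
In Python, from bench import sensors, eyes, hand_in, arm gives the robot as it stands.
- The arm moves only by the shell command python3 -m inch 'ROWS' [FORCE]. ROWS is JSON, a list of rows, each an object of numbers: "dx", "dy", "dz": the shift along the tool's x, y, z in mm; "yaw": the turn about the tool's z in degrees; "claw": the finger opening in mm, from 0 to 85.4. In form: [{"dx": .., "dy": .., "dz": .., "yaw": .., "claw": ..}, ...]. A call has 1 to 12 rows; each row is the pose to reach, as a shift and turn from the pose commanded when the call began, along the tool's axes at that moment; what a row does not reach only later rows make up. A row lasts 1/10 s, in which the tool goes at most 50 mm and 8.59 degrees, less where a joint would pass 70% of its speed; a pose out of reach is approached as far as the arm can. A call with a gripper value outside its range is refused whole. The fingers move at their own pace and stop on an object; FORCE is the grip in N (left out, the last holds). Time passes only in rows, so rows that repeat a pose let the fingers close. It gives the time, the measured TCP pose, the force and the opening at its end, in the units of the state.
- sensors.sense(): the state, without advancing time (a new reading comes with each control period).
- eyes.grab_frame(name): name is "scene" or "top" or "wrist"; returns a dict with "pixels" (480x640x3 uint8, blue, green, red), "fx", "fy", "cx", "cy" (pixels), "rvec" (rotation vector, rad) and "tvec" (3), from world to camera coordinates, as OpenCV has them; the wrist camera has in their place "mount" (4x4, takes a point from camera to tool coordinates, whose origin is the TCP and whose axes are the flange's). Camera axes: x right, y down, z forward; pixel columns grow to the right and rows downward; lengths in m; the calibration is good to about 2 mm. A picture is of the moment at which its call begins: read the wrist's pose just before it. There is no depth.
- hand_in(): hands the job in, once; it reports no verdict.
The state is a dict: "time": time; "joints": joint angles; "joint_velocities": joint speeds; "joint_torque": joint torques, N m; "tcp_pos": TCP position; "eef_rot": TCP orientation; "ft_force": force on the tool from outside, world axes, zero at the start; "moment": the same for the moment, N m; "gripper_width": opening from 0.0 (shut) to 1.0 (fully open).
Only numpy, scipy, OpenCV 4.12 (cv2) and the standard library are available. Lean on these libraries where they do the work, as an engineer would, in place of code of your own. Each camera call takes 0.05 s, during which the arm holds its last target.

### The job

First turn the dust extractor's selector to the green dot, before any scrap goes into the bin. With it on green, clear every piece of scrap on the bench (wood offcuts, cork and pink packing blocks, crumpled paper balls) into the grey bin, and only then turn the selector back to the white dot. Leave the clock parts and tools where they are.

Things in the scene. Friction and masses are not known exactly. Their poses are not given: they have to be found in the camera images.
- bin: Grey plastic open-topped waste bin, fixed to the bench: 240 (its x) x 200 (its y) x 140 mm high outside, walls 5 mm. Origin at the centre of its underside, z up. It stands to the left or to the right of the scrap.
- console: Dust extractor control box, fixed, on the side across from the bin: grey, 170 (x) x 160 (y) x 60 mm high, blue-grey top plate, black vent slots towards its -x side, one black rotary selector in the middle of the top, an arc of four coloured dots (clockwise from above: white, yellow, green, red; 55 mm from the knob axis) towards its +x side. Origin at the centre of its underside, z up.
- selector (a joint): Selector angle, rad, growing clockwise seen from above. Four detents, which pull the knob in when let go near them: 0 = white dot (off), 0.6 yellow, 1.2 green (full suction), 1.8 red; stops 0.06 beyond the outer two. Starts at white or yellow. The pointer (white line) points 0.9 minus this value from the console's +x towards its +y. Under 0.3 N m turns it.
- selector_grip (a point): Point on the knob's vertical axis at the height to grip, 92 mm above the bench. The knob is a black bar 62 mm long, 16 mm wide, standing 34 mm high on a black disc of 68 mm diameter; the bar lies along this point's x axis (+x towards the pointer's end) from 70 to 104 mm above the bench.
- offcut_a: Scrap: pale wood offcut, box 90 (x) x 36 (y) x 24 (z) mm, about 45 g. Origin at the centre of its underside.
- offcut_b: Scrap: dark wood offcut, box 84 (x) x 30 (y) x 30 (z) mm, about 50 g. Origin at the centre of its underside.
- offcut_c: Scrap: stepped brown wood offcut, 84 (x) x 34 (y) x 20 (z) mm with a 34 x 34 mm step, 18 mm higher, over x = 8 to 42 mm. About 50 g. Origin at the centre of its underside.
- cork: Scrap: cork packing block 74 (x) x 46 (y) x 36 (z) mm, about 30 g. Origin at the centre of its underside.
- paper_a: Scrap: stiff crumpled ball of blue paper, 60 mm across, 56 mm high, about 20 g, with a small flat underside. Origin at the centre of that underside, 28 mm below its middle (z up at the start).
- paper_b: Scrap: stiff crumpled ball of brown packing paper, 60 mm across, 56 mm high, about 20 g, like paper_a. Origin at the centre of its underside.
- holder: Clock part, stays: black movement holder, disc of 64 mm diameter and 20 mm height with a brass movement on top (26 mm in all). Origin under its centre. Loose, standing among the scrap.
- barrel: Clock part, stays: brass toothed spring barrel, 58 mm across, 28 mm high with a steel arbor to 36 mm. Origin under its centre. Loose, standing among the scrap.
- foam: Scrap: pink rigid packing block 80 (x) x 48 (y) x 32 (z) mm, about 25 g. Origin at the centre of its underside.
- jar: Stays: glass jar with a blue cap, 60 mm diameter, 70 mm high, beyond the scrap.
- loupe: Stays: black eye loupe, 36 mm diameter, 30 mm high, beyond the scrap.

How it is judged:
On the way, in this order (a step that is already met when the one before it is completed fails the run):
1. the selector is on the green dot (joint 1.2 +- 0.2 rad), with no scrap in the bin yet (value of joint selector between 1 and 1.4 rad and horizontal distance between each of offcut_a, offcut_b, offcut_c, cork, paper_a, paper_b, foam and bin above 0.13 m), for 0.2 s.
2. every piece of scrap is in the bin while the selector is on green (x of offcut_a in the frame of bin between -0.115 and 0.115 m and y of offcut_a in the frame of bin between -0.095 and 0.095 m and z of each of offcut_a, offcut_b, offcut_c, cork, paper_a, paper_b, foam in the frame of bin below 0.135 m and x of offcut_b in the frame of bin between -0.115 and 0.115 m and y of offcut_b in the frame of bin between -0.095 and 0.095 m and x of offcut_c in the frame of bin between -0.115 and 0.115 m and y of offcut_c in the frame of bin between -0.095 and 0.095 m and x of cork in the frame of bin between -0.115 and 0.115 m and y of cork in the frame of bin between -0.095 and 0.095 m and x of paper_a in the frame of bin between -0.115 and 0.115 m and y of paper_a in the frame of bin between -0.095 and 0.095 m and x of paper_b in the frame of bin between -0.115 and 0.115 m and y of paper_b in the frame of bin between -0.095 and 0.095 m and x of foam in the frame of bin between -0.115 and 0.115 m and y of foam in the frame of bin between -0.095 and 0.095 m and value of joint selector between 1 and 1.4 rad), for 0.2 s.
3. the selector is back on the white dot (joint 0 +- 0.2 rad) (value of joint selector between -0.2 and 0.2 rad), for 0.2 s.
At the end, for the whole second after the job is handed in: Every piece of scrap present lies in the bin (its origin within the inner walls and at least 5 mm below the rim) at rest, the selector is on the white dot (0 +- 0.2 rad), and clock parts and tools are within 40 mm of where they stood (all of step 3 and x of offcut_a in the frame of bin between -0.115 and 0.115 m and y of offcut_a in the frame of bin between -0.095 and 0.095 m and z of each of offcut_a, offcut_b, offcut_c, cork, paper_a, paper_b, foam in the frame of bin below 0.135 m and x of offcut_b in the frame of bin between -0.115 and 0.115 m and y of offcut_b in the frame of bin between -0.095 and 0.095 m and x of offcut_c in the frame of bin between -0.115 and 0.115 m and y of offcut_c in the frame of bin between -0.095 and 0.095 m and x of cork in the frame of bin between -0.115 and 0.115 m and y of cork in the frame of bin between -0.095 and 0.095 m and x of paper_a in the frame of bin between -0.115 and 0.115 m and y of paper_a in the frame of bin between -0.095 and 0.095 m and x of paper_b in the frame of bin between -0.115 and 0.115 m and y of paper_b in the frame of bin between -0.095 and 0.095 m and x of foam in the frame of bin between -0.115 and 0.115 m and y of foam in the frame of bin between -0.095 and 0.095 m and linear speed of each of offcut_a, offcut_b, offcut_c, cork, paper_a, paper_b, foam below 0.03 m/s and distance of each of holder, barrel, jar, loupe from where it was at the start of the episode below 0.04 m); the robot touches nothing.
It fails at once if a clock part or tool is moved by more than 60 mm (distance of any of holder, barrel, jar, loupe from where it was at the start of the episode above 0.06 m).
It fails at once if a clock part or tool is tipped over (angle between any of holder, barrel, jar, loupe's own z axis and vertical above 0.8 rad).
Of offcut_a, offcut_b, offcut_c, cork, paper_a, paper_b, foam only 5 to 7 are there at a start; the rules pass over those that are not, and their reading is None.
At some moment in a run one of offcut_a, offcut_b, offcut_c, cork, paper_a, paper_b, foam may be knocked a few centimetres aside while the robot is not near it.
Once in a run the grip may slacken for a moment while it holds something.
It also fails if it takes over 210 s, if anything falls off the work surface, if the arm or the gripper's body presses on something with over 40 N, if the wrist force passes 120 N, or if a joint passes its speed limit or range.

## Working session

There is one attempt and no reset: what is moved stays moved. The work goes in short steps, Python scripts to look and compute and a shell command to move; the robot and the scene stay as the last step left them, time stands still between calls to the robot, and variables do not carry over. Pictures are saved under pics/ and viewed, and the job is handed in when it is done.

```bash
ls; mkdir -p pics; python3 - <<'E'
from bench import sensors, eyes, arm
import cv2
print(sensors.sense()); print(arm.grip_depth)
for n in("scene","top","wrist"):
    f=eyes.grab_frame(n); cv2.imwrite(f"pics/{n}0.png",f["pixels"])
    print(n,{k:v for k,v in f.items() if k!="pixels"})
E
```

```text
pics
{'time': 0.0, 'joints': array([-1.36176844e+00,  4.87606520e-02,  9.75624590e-02,  1.62198233e+00,
        4.80610445e-05,  1.44299912e+00]), 'joint_velocities': array([ 0.00042815, -0.00030391, -0.00092585,  0.00101564,  0.00030504,
       -0.00305016]), 'joint_torque': array([-4.84928678e-04, -3.38783312e+01,  3.20015037e+01,  2.02855066e-02,
       -2.32901521e-04,  7.47670992e-08]), 'tcp_pos': array([ 0.17338399, -0.49489314,  0.23009427]), 'eef_rot': array([ 9.85851398e-01,  1.67617418e-01, -2.43933912e-05, -1.19208869e-03]), 'ft_force': array([-0.3526985 ,  0.32155225,  0.75484078]), 'moment': array([0.00743769, 0.0043936 , 0.01551618]), 'gripper_width': 0.9983608615284618}
0.0187
scene {'fx': 470.9528139096463, 'fy': 470.9528139096463, 'cx': 316.5140114718226, 'cy': 233.12594275669812, 'rvec': array([ 1.76457505,  1.81876186, -0.72314815]), 'tvec': array([ 0.00557989, -0.36587857,  1.47577556])}
top {'fx': 453.4926828645318, 'fy': 453.4926828645318, 'cx': 315.09183792552244, 'cy': 242.2046356043413, 'rvec': array([ 2.13201888, -2.17871134,  0.20599762]), 'tvec': array([-0.00699843,  0.62122354,  0.89096016])}
wrist {'fx': 385.5536774533524, 'fy': 385.5536774533524, 'cx': 318.7446532922661, 'cy': 237.6272008254298, 'mount': array([[-6.04205677e-04, -9.63571212e-01, -2.67451219e-01,
         6.80859345e-02],
       [ 9.99999308e-01, -3.12286991e-04, -1.13401803e-03,
         5.01799095e-04],
       [ 1.00918559e-03, -2.67451720e-01,  9.63570734e-01,
        -1.43472852e-01],
       [ 0.00000000e+00,  0.00000000e+00,  0.00000000e+00,
         1.00000000e+00]])}
```

View pics/scene0.png

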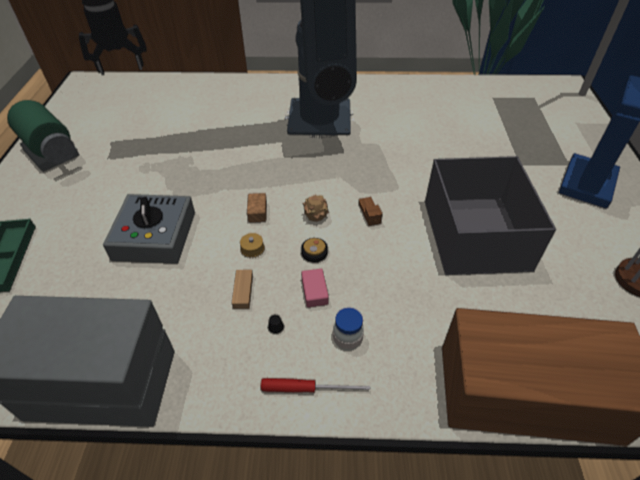

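View pics/top0.png

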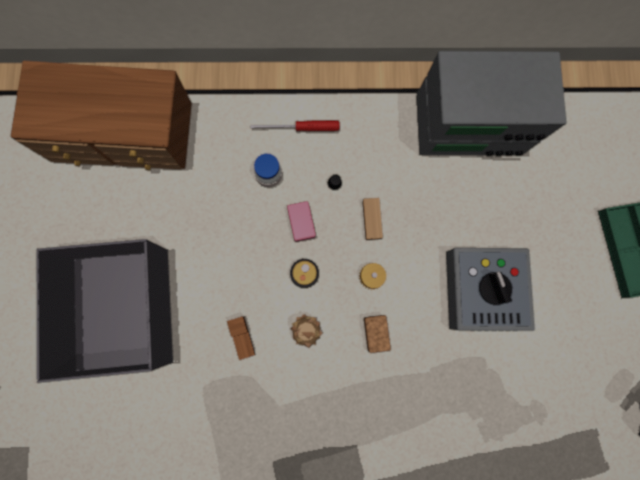

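View pics/wrist0.png

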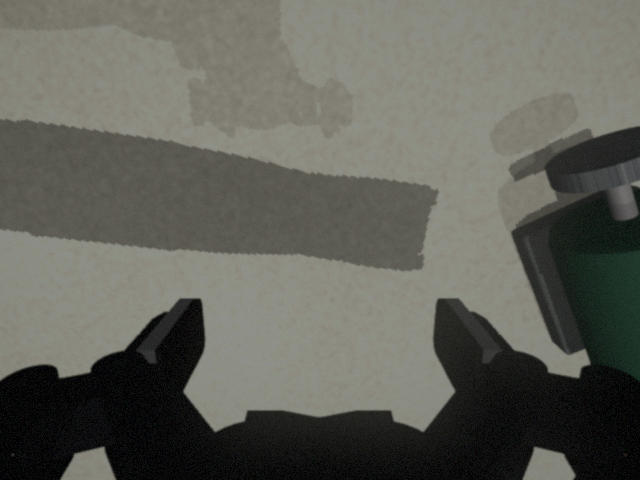

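The scene and top views show five pieces of scrap. In top-view pixels they are foam (302,221), offcut_a (372,218), paper_b (307,330), cork (377,334) and offcut_c (241,338). The holder is at (305,272), the barrel at (373,276), the bin on the left and the console on the right at (492,289). Next I measure them.

```bash
cat > h.py <<'E'
from bench import sensors, eyes, arm
import cv2, numpy as np
from scipy.spatial.transform import Rotation as R
def frame(n):
    s=sensors.sense(); f=eyes.grab_frame(n)
    K=np.array([[f["fx"],0,f["cx"]],[0,f["fy"],f["cy"]],[0,0,1]])
    if n=="wrist":
        T=np.eye(4);T[:3,:3]=R.from_quat(s["eef_rot"]).as_matrix();T[:3,3]=s["tcp_pos"]
        T=T@f["mount"]
    else:
        T=np.eye(4);r=cv2.Rodrigues(f["rvec"])[0];T[:3,:3]=r.T;T[:3,3]=-r.T@f["tvec"]
    return f["pixels"],K,T
def ray(K,T,p,z):
    d=T[:3,:3]@np.linalg.inv(K)@np.array([p[0],p[1],1.]);o=T[:3,3]
    return o+d*(z-o[2])/d[2]
def proj(K,T,P):
    q=T[:3,:3].T@(np.asarray(P)-T[:3,3]);q=K@q;return q[:2]/q[2]
def crop(im,x,y,w,h,k,name):
    cv2.imwrite(name,cv2.resize(im[y:y+h,x:x+w],None,fx=k,fy=k,interpolation=cv2.INTER_CUBIC))
E
python3 - <<'E'
from h import *
im,K,T=frame("top")
crop(im,210,190,200,180,4,"pics/t1.png"); crop(im,430,230,120,120,5,"pics/t2.png")
for n,p,z in [("conW",(473,272),.06),("Y",(486,263),.06),("G",(501,263),.06),("R",(514,272),.06),("con c1",(455,249),.06),("con c2",(527,249),.06),("con c3",(534,330),.06),("con c4",(457,330),.06),
 ("bin",(38,249),.14),("bin",(148,242),.14),("bin",(150,371),.14),("bin",(38,381),.14),
 ("foam",(302,221),.032),("offa",(372,218),.024),("holder",(305,272),.02),("barrel",(373,276),.028),("paper",(307,330),.03),("cork",(377,334),.036),("offc",(241,338),.02)]:
    print(n,ray(K,T,p,z).round(4))
E
```

```text
conW [ 0.5512 -0.3424  0.06  ]
Y [ 0.5691 -0.3709  0.06  ]
G [ 0.5685 -0.4022  0.06  ]
R [ 0.5494 -0.4277  0.06  ]
con c1 [ 0.5995 -0.3086  0.06  ]
con c2 [ 0.5965 -0.4595  0.06  ]
con c3 [ 0.4314 -0.4576  0.06  ]
con c4 [ 0.4354 -0.3006  0.06  ]
bin [0.6037 0.4899 0.14  ]
bin [0.6129 0.2916 0.14  ]
bin [0.3816 0.2805 0.14  ]
bin [0.3701 0.4737 0.14  ]
foam [0.6697 0.0056 0.032 ]
offa [ 0.6753 -0.1453  0.024 ]
holder [0.5621 0.0014 0.02  ]
barrel [ 0.5499 -0.1413  0.028 ]
paper [ 4.42e-01 -1.00e-04  3.00e-02]
cork [ 0.4305 -0.143   0.036 ]
offc [0.4289 0.1358 0.02  ]
```

```bash
ls pics
```

```text
scene0.png
t1.png
t2.png
top0.png
wrist0.png
```

View pics/t1.png

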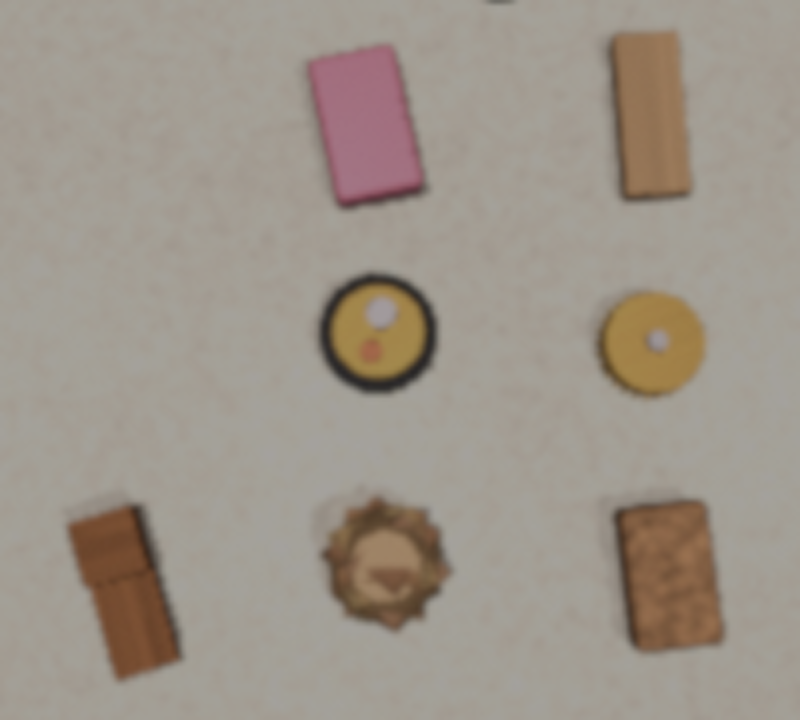

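View pics/t2.png

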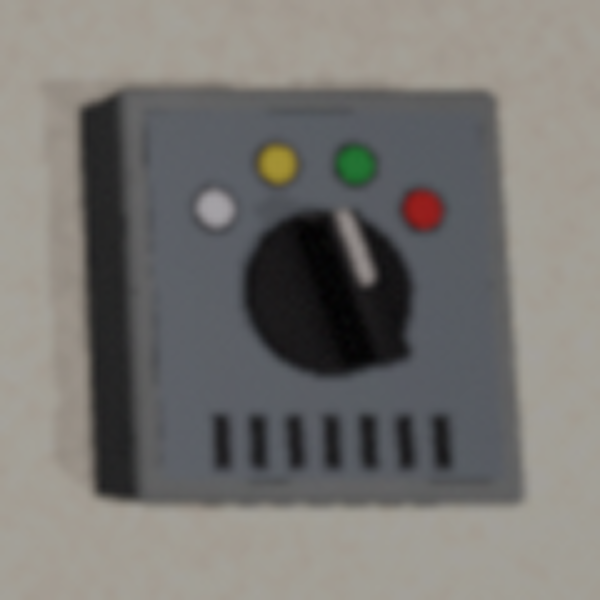

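```bash
cat >> h.py <<'E'
def goal(x,y,z,ang=None):
    """ang: world angle (deg) of tool x; z is TCP height"""
    s=sensors.sense();r=R.from_quat(s["eef_rot"]).as_matrix()
    d=r.T@(np.array([x,y,z])-s["tcp_pos"])*1000
    a=np.degrees(np.arctan2(r[1,0],r[0,0]));yaw=0 if ang is None else (a-ang+90)%180-90
    print("dx %.1f dy %.1f dz %.1f yaw %.1f"%(*d,yaw),"| j6 %.2f t %.1f toolx %.1f"%(s["joints"][5],s["time"],a))
E
python3 - <<'E'
from h import *
goal(.516,-.384,.23,16)
E
```

```text
dx 360.1 dy 8.3 dz 0.6 yaw 3.3 | j6 1.44 t 0.2 toolx 19.3
```

```bash
python3 -m inch '[{"dx":310,"dy":8,"dz":0,"yaw":3,"claw":60},{"dx":310,"dy":8,"dz":0,"yaw":3,"claw":60},{"dx":310,"dy":8,"dz":0,"yaw":3,"claw":60},{"dx":310,"dy":8,"dz":0,"yaw":3,"claw":60},{"dx":310,"dy":8,"dz":0,"yaw":3,"claw":60},{"dx":310,"dy":8,"dz":0,"yaw":3,"claw":60},{"dx":310,"dy":8,"dz":0,"yaw":3,"claw":60},{"dx":310,"dy":8,"dz":0,"yaw":3,"claw":60},{"dx":310,"dy":8,"dz":0,"yaw":3,"claw":60},{"dx":310,"dy":8,"dz":0,"yaw":3,"claw":60}]' 60
python3 - <<'E'
from h import *
im,K,T=frame("wrist"); cv2.imwrite("pics/w1.png",im)
print(proj(K,T,[.516,-.384,.104]), sensors.sense()["ft_force"])
E
```

```text
time: 1.2
tcp_pos: [0.4672, -0.4015, 0.2315]
eef_rot: [0.99, 0.141, -0.0, 0.0]
ft_force: [0.1, -0.4, -0.0]
gripper_width: 0.706
[313.80710909 155.18360594] [ 0.5917399  -0.45400844  0.33363182]
```

View pics/w1.png

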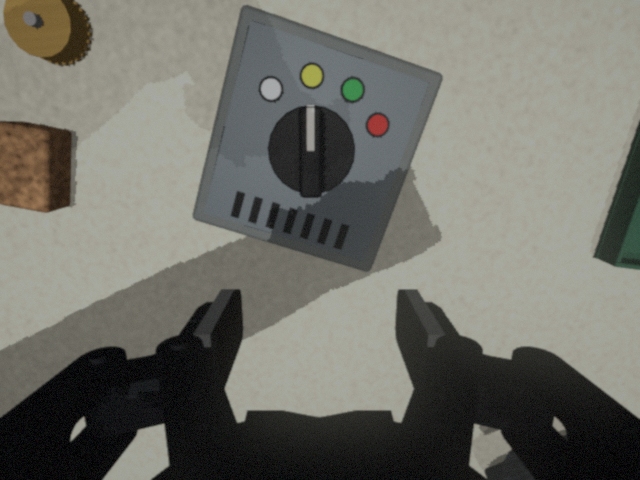

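The wrist view shows the selector on yellow with the bar upright in the image, so it lines up with tool x. The disc is centred near (311,149).

```bash
python3 - <<'E'
from h import *
im,K,T=frame("wrist")
for n,p,z in[("disc",(311,149),.07),("W",(271,89),.06),("Y",(312,75),.06),("G",(352,90),.06),("R",(377,125),.06)]:print(n,ray(K,T,p,z).round(4))
a=ray(K,T,(310.5,107),.104);b=ray(K,T,(310.5,151),.104);print(np.degrees(np.arctan2(*(a-b)[1::-1])))
c=ray(K,T,(311,149),.07)
goal(c[0],c[1],.076,16)
E
```

```text
disc [ 0.5178 -0.3808  0.07  ]
W [ 0.552  -0.3391  0.06  ]
Y [ 0.5703 -0.3665  0.06  ]
G [ 0.5685 -0.3989  0.06  ]
R [ 0.5494 -0.4255  0.06  ]
15.800794555827897
dx 54.3 dy -5.9 dz 155.7 yaw 0.2 | j6 2.04 t 1.3 toolx 16.2
```

```bash
python3 -m inch '[{"dx":54,"dy":-5,"dz":50,"yaw":0,"claw":50},{"dx":54,"dy":-5,"dz":50,"yaw":0,"claw":50},{"dx":54,"dy":-5,"dz":95,"yaw":0,"claw":50},{"dx":54,"dy":-5,"dz":125,"yaw":0,"claw":50},{"dx":54,"dy":-5,"dz":145,"yaw":0,"claw":50},{"dx":54,"dy":-5,"dz":154,"yaw":0,"claw":50},{"dx":54,"dy":-5,"dz":154,"yaw":0,"claw":50},{"dx":54,"dy":-5,"dz":154,"yaw":0,"claw":10},{"dx":54,"dy":-5,"dz":154,"yaw":0,"claw":10},{"dx":54,"dy":-5,"dz":154,"yaw":0,"claw":10},{"dx":54,"dy":-5,"dz":154,"yaw":0,"claw":10},{"dx":54,"dy":-5,"dz":154,"yaw":0,"claw":10}]' 40
```

```text
time: 2.5
tcp_pos: [0.5197, -0.3803, 0.0799]
eef_rot: [0.99, 0.142, 0.001, 0.0]
ft_force: [-2.0, 3.8, 6.4]
gripper_width: 0.177
```

```bash
python3 -m inch '[{"yaw":6,"claw":10},{"yaw":12,"claw":10},{"yaw":18,"claw":10},{"yaw":24,"claw":10},{"yaw":30,"claw":10},{"yaw":34,"claw":10},{"yaw":34,"claw":10},{"yaw":34,"claw":10},{"yaw":34,"claw":50},{"yaw":34,"claw":50},{"yaw":34,"claw":50}]'
python3 - <<'E'
from h import *
im,K,T=frame("wrist"); cv2.imwrite("pics/w2.png",im);print(sensors.sense()["joints"].round(2))
E
```

```text
[-0.74  0.37  0.17  1.37  0.    2.12]validation failed for argument at $[0]...
```

View pics/w2.png

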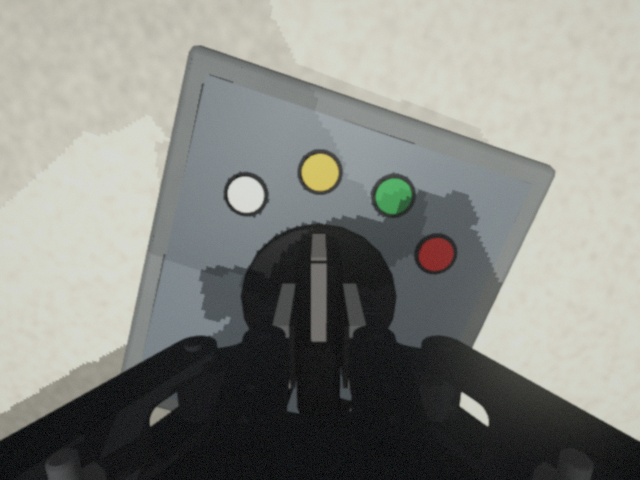

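The call was refused because every row needs all the fields. The wrist view shows the bar held between the pads, with the pointer still on yellow at (320,172).

```bash
python3 -m inch '[{"dx":0,"dy":0,"dz":0,"yaw":6,"claw":10},{"dx":0,"dy":0,"dz":0,"yaw":12,"claw":10},{"dx":0,"dy":0,"dz":0,"yaw":18,"claw":10},{"dx":0,"dy":0,"dz":0,"yaw":24,"claw":10},{"dx":0,"dy":0,"dz":0,"yaw":30,"claw":10},{"dx":0,"dy":0,"dz":0,"yaw":35,"claw":10},{"dx":0,"dy":0,"dz":0,"yaw":35,"claw":10},{"dx":0,"dy":0,"dz":0,"yaw":35,"claw":10},{"dx":0,"dy":0,"dz":0,"yaw":35,"claw":50},{"dx":0,"dy":0,"dz":0,"yaw":35,"claw":50},{"dx":0,"dy":0,"dz":0,"yaw":35,"claw":50},{"dx":0,"dy":0,"dz":0,"yaw":35,"claw":50}]'
python3 - <<'E'
from h import *
im,K,T=frame("wrist"); cv2.imwrite("pics/w3.png",im);print(sensors.sense()["joints"].round(2))
E
```

```text
time: 3.75
tcp_pos: [0.5191, -0.3804, 0.0768]
eef_rot: [0.987, -0.162, -0.0, -0.0]
ft_force: [-0.3, 0.9, 0.4]
gripper_width: 0.583
[-0.74  0.38  0.17  1.37  0.    2.73]
```

View pics/w3.png

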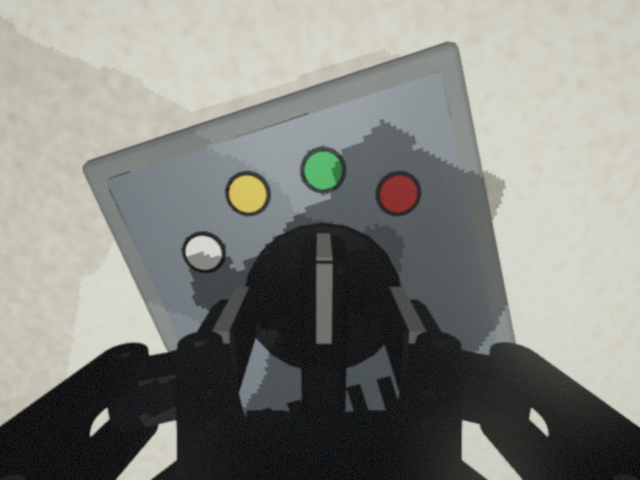

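Selector is on green: the pointer is in line with the green dot at (323,170). Now the scrap poses.

```bash
python3 -m inch '[{"dx":0,"dy":0,"dz":-50,"yaw":0,"claw":70},{"dx":0,"dy":0,"dz":-100,"yaw":0,"claw":70},{"dx":0,"dy":0,"dz":-150,"yaw":0,"claw":70},{"dx":0,"dy":0,"dz":-150,"yaw":0,"claw":70},{"dx":0,"dy":0,"dz":-150,"yaw":0,"claw":70}]'
cat > m.py <<'E'
from h import *
im,K,T=frame("top")
hsv=cv2.cvtColor(im,cv2.COLOR_BGR2HSV)
bg=cv2.cvtColor(im,cv2.COLOR_BGR2LAB)[...,1:].astype(int)-128
m=((np.hypot(bg[...,0],bg[...,1])>14)).astype(np.uint8)
m[:190]=0;m[400:]=0;m[:,:175]=0;m[:,440:]=0
m=cv2.morphologyEx(m,cv2.MORPH_CLOSE,np.ones((3,3)))
n,l,st,c=cv2.connectedComponentsWithStats(m)
for i in range(1,n):
    if st[i,4]<60: continue
    ys,xs=np.nonzero(l==i)
    P=np.array([ray(K,T,(x,y),.03)[:2] for x,y in zip(xs,ys)])
    (cx,cy),(w,h),_=cv2.minAreaRect((P*1000).astype(np.float32))
    ev,V=np.linalg.eigh(np.cov(P.T));v=V[:,1]
    print("px",c[i].round(),"centre",round(cx/1000,4),round(cy/1000,4),"mean",P.mean(0).round(4),"size %.0f x %.0f"%(max(w,h)+2,min(w,h)+2),"ang %.1f"%((np.degrees(np.arctan2(v[1],v[0]))+90)%180-90))
E
python3 m.py
```

```text
time: 4.3
tcp_pos: [0.5203, -0.3816, 0.2301]
eef_rot: [0.987, -0.162, 0.002, 0.001]
ft_force: [-0.1, -0.5, -1.0]
gripper_width: 0.821
px [372. 218.] centre 0.6743 -0.1451 mean [ 0.6741 -0.1451] size 91 x 38 ang 2.1
px [301. 221.] centre 0.6706 0.0079 mean [0.6704 0.0079] size 83 x 49 ang 11.9
px [304. 273.] centre 0.5603 0.0036 mean [0.5595 0.0035] size 52 x 50 ang -87.6
px [373. 275.] centre 0.5499 -0.141 mean [ 0.5509 -0.1402] size 57 x 57 ang -61.8
px [306. 330.] centre 0.4416 0.0017 mean [0.4421 0.0023] size 65 x 58 ang 17.4
px [241. 337.] centre 0.4306 0.1353 mean [0.4306 0.1354] size 84 x 37 ang 18.4
px [377. 334.] centre 0.431 -0.1444 mean [ 0.4307 -0.1443] size 74 x 48 ang 5.6
```

```bash
python3 - <<'E'
from h import *
goal(.431,-.144,.15,5.6)
E
```

```text
dx -159.8 dy -196.0 dz 77.3 yaw -24.3 | j6 2.73 t 4.3 toolx -18.7
```

```bash
python3 -m inch '[{"dx":-160,"dy":-196,"dz":77,"yaw":-24,"claw":75},{"dx":-160,"dy":-196,"dz":77,"yaw":-24,"claw":75},{"dx":-160,"dy":-196,"dz":77,"yaw":-24,"claw":75},{"dx":-160,"dy":-196,"dz":77,"yaw":-24,"claw":75},{"dx":-160,"dy":-196,"dz":77,"yaw":-24,"claw":75},{"dx":-160,"dy":-196,"dz":77,"yaw":-24,"claw":75},{"dx":-160,"dy":-196,"dz":77,"yaw":-24,"claw":75},{"dx":-160,"dy":-196,"dz":77,"yaw":-24,"claw":75},{"dx":-160,"dy":-196,"dz":77,"yaw":-24,"claw":75},{"dx":-160,"dy":-196,"dz":77,"yaw":-24,"claw":75}]'
python3 - <<'E'
from h import *
im,K,T=frame("wrist"); 
a=np.radians(5.6)
for sx,sy in((1,1),(1,-1),(-1,-1),(-1,1)):
    p=proj(K,T,[.431+sx*.037*np.cos(a)-sy*.023*np.sin(a),-.144+sx*.037*np.sin(a)+sy*.023*np.cos(a),.036]);cv2.circle(im,tuple(int(v) for v in p),3,(0,255,0),-1)
cv2.imwrite("pics/w4.png",im)
goal(.431,-.144,.006,5.6)
E
```

```text
time: 5.35
tcp_pos: [0.4314, -0.1452, 0.1509]
eef_rot: [0.999, 0.045, 0.001, 0.0]
ft_force: [0.1, -0.7, -0.2]
gripper_width: 0.881
dx -0.3 dy -1.2 dz 144.9 yaw -0.4 | j6 2.58 t 5.4 toolx 5.2
```

View pics/w4.png

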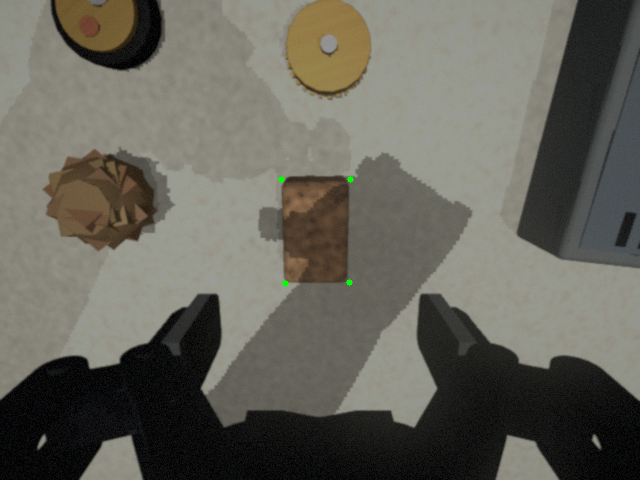

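The predicted corners land on the cork in the wrist view, so its pose is confirmed. Descending.

```bash
python3 -m inch '[{"dx":0,"dy":-1,"dz":50,"yaw":0,"claw":75},{"dx":0,"dy":-1,"dz":95,"yaw":0,"claw":75},{"dx":0,"dy":-1,"dz":125,"yaw":0,"claw":75},{"dx":0,"dy":-1,"dz":144,"yaw":0,"claw":75},{"dx":0,"dy":-1,"dz":144,"yaw":0,"claw":75},{"dx":0,"dy":-1,"dz":144,"yaw":0,"claw":36},{"dx":0,"dy":-1,"dz":144,"yaw":0,"claw":36},{"dx":0,"dy":-1,"dz":144,"yaw":0,"claw":36},{"dx":0,"dy":-1,"dz":144,"yaw":0,"claw":36},{"dx":0,"dy":-1,"dz":144,"yaw":0,"claw":36},{"dx":0,"dy":-1,"dz":100,"yaw":0,"claw":36},{"dx":0,"dy":-1,"dz":50,"yaw":0,"claw":36}]' 40
python3 -m inch '[{"dx":0,"dy":0,"dz":-50,"yaw":0,"claw":36},{"dx":0,"dy":0,"dz":-100,"yaw":0,"claw":36},{"dx":0,"dy":0,"dz":-150,"yaw":0,"claw":36},{"dx":0,"dy":0,"dz":-150,"yaw":0,"claw":36}]'
python3 - <<'E'
from h import *
im,K,T=frame("wrist"); cv2.imwrite("pics/w5.png",im)
goal(.46,.385,.24,5.6)
E
```

```text
time: 6.6
tcp_pos: [0.4277, -0.1413, 0.0987]
eef_rot: [0.999, 0.046, -0.003, -0.002]
ft_force: [0.8, -0.5, -0.5]
gripper_width: 0.532
time: 7.0
tcp_pos: [0.4336, -0.1442, 0.259]
eef_rot: [0.999, 0.046, 0.007, 0.004]
ft_force: [0.7, -0.1, -0.9]
gripper_width: 0.528
dx 76.2 dy -524.0 dz 13.2 yaw -0.3 | j6 2.58 t 7.0 toolx 5.3
```

View pics/w5.png

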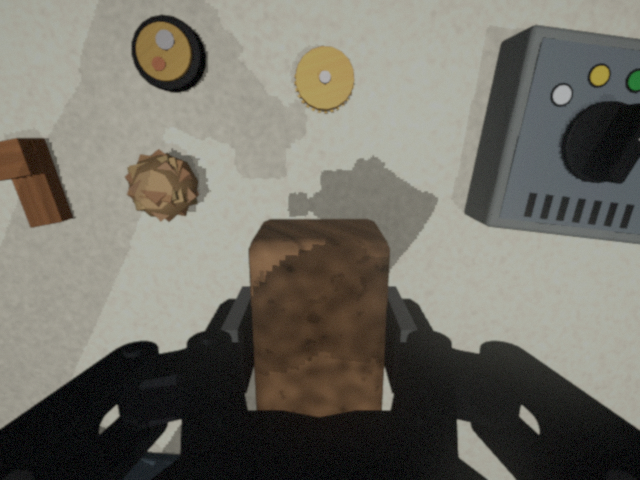

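Cork held. Taking it to the bin, centre (0.492, 0.384).

```bash
python3 -m inch '[{"dx":76,"dy":-524,"dz":13,"yaw":0,"claw":36},{"dx":76,"dy":-524,"dz":13,"yaw":0,"claw":36},{"dx":76,"dy":-524,"dz":13,"yaw":0,"claw":36},{"dx":76,"dy":-524,"dz":13,"yaw":0,"claw":36},{"dx":76,"dy":-524,"dz":13,"yaw":0,"claw":36},{"dx":76,"dy":-524,"dz":13,"yaw":0,"claw":36},{"dx":76,"dy":-524,"dz":13,"yaw":0,"claw":36},{"dx":76,"dy":-524,"dz":13,"yaw":0,"claw":36},{"dx":76,"dy":-524,"dz":13,"yaw":0,"claw":36},{"dx":76,"dy":-524,"dz":13,"yaw":0,"claw":36},{"dx":76,"dy":-524,"dz":13,"yaw":0,"claw":36},{"dx":76,"dy":-524,"dz":13,"yaw":0,"claw":36}]'
python3 - <<'E'
from h import *
im,K,T=frame("wrist"); cv2.imwrite("pics/w6.png",im)
goal(.46,.385,.1,3)
E
```

```text
time: 8.25
tcp_pos: [0.4822, 0.1585, 0.2387]
eef_rot: [0.997, 0.08, -0.002, -0.02]
ft_force: [-0.4, -0.4, -0.5]
gripper_width: 0.53
dx 14.1 dy -221.1 dz 147.8 yaw 6.2 | j6 3.14 t 8.3 toolx 9.2
```

View pics/w6.png

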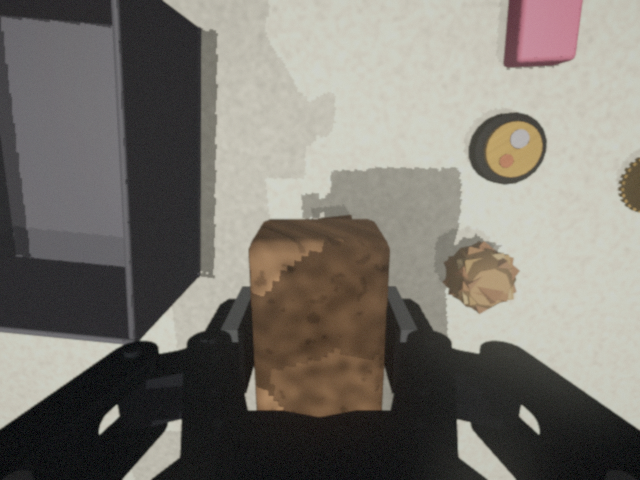

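The last joint reached its limit, so the move stopped short. I'll turn back by 84° so the jaws lie along the bin's x.

```bash
python3 -m inch '[{"dx":0,"dy":0,"dz":0,"yaw":-8,"claw":36},{"dx":0,"dy":0,"dz":0,"yaw":-16,"claw":36},{"dx":0,"dy":0,"dz":0,"yaw":-24,"claw":36},{"dx":0,"dy":0,"dz":0,"yaw":-32,"claw":36},{"dx":0,"dy":0,"dz":0,"yaw":-40,"claw":36},{"dx":0,"dy":0,"dz":0,"yaw":-48,"claw":36},{"dx":0,"dy":0,"dz":0,"yaw":-56,"claw":36},{"dx":0,"dy":0,"dz":0,"yaw":-64,"claw":36},{"dx":0,"dy":0,"dz":0,"yaw":-72,"claw":36},{"dx":0,"dy":0,"dz":0,"yaw":-80,"claw":36},{"dx":0,"dy":0,"dz":0,"yaw":-84,"claw":36},{"dx":0,"dy":0,"dz":0,"yaw":-84,"claw":36}]'
python3 - <<'E'
from h import *
goal(.46,.385,.24,93)
E
```

```text
time: 9.5
tcp_pos: [0.4817, 0.1588, 0.239]
eef_rot: [0.687, 0.727, 0.012, -0.017]
ft_force: [1.0, -0.6, 0.5]
gripper_width: 0.529
dx 226.9 dy -8.9 dz 8.3 yaw 0.2 | j6 1.67 t 9.5 toolx 93.2
```

```bash
python3 -m inch '[{"dx":227,"dy":-9,"dz":8,"yaw":0,"claw":36},{"dx":227,"dy":-9,"dz":8,"yaw":0,"claw":36},{"dx":227,"dy":-9,"dz":8,"yaw":0,"claw":36},{"dx":227,"dy":-9,"dz":8,"yaw":0,"claw":36},{"dx":227,"dy":-9,"dz":8,"yaw":0,"claw":36},{"dx":227,"dy":-9,"dz":8,"yaw":0,"claw":36},{"dx":227,"dy":-9,"dz":8,"yaw":0,"claw":36},{"dx":227,"dy":-9,"dz":8,"yaw":0,"claw":36}]'
python3 - <<'E'
from h import *
im,K,T=frame("wrist"); cv2.imwrite("pics/w7.png",im)
s=sensors.sense();print(s["joints"].round(2),R.from_quat(s["eef_rot"]).as_matrix()[:,2].round(3))
goal(.46,.385,.1,93)
E
```

```text
time: 10.3
tcp_pos: [0.46, 0.3844, 0.2402]
eef_rot: [0.687, 0.726, 0.012, -0.017]
ft_force: [0.2, -0.8, -0.9]
gripper_width: 0.534
[0.56 0.23 0.32 1.64 0.04 2.08] [-0.008  0.04  -0.999]
dx -4.9 dy 0.7 dz 140.3 yaw 0.1 | j6 2.08 t 10.3 toolx 93.1
```

View pics/w7.png

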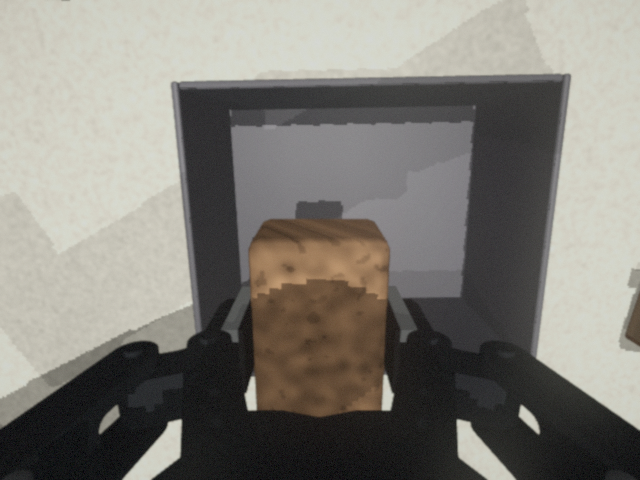

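```bash
python3 -m inch '[{"dx":-2,"dy":1,"dz":50,"yaw":0,"claw":36},{"dx":-4,"dy":1,"dz":95,"yaw":0,"claw":36},{"dx":-5,"dy":1,"dz":125,"yaw":0,"claw":36},{"dx":-5,"dy":1,"dz":140,"yaw":0,"claw":36},{"dx":-5,"dy":1,"dz":140,"yaw":0,"claw":36},{"dx":-5,"dy":1,"dz":140,"yaw":0,"claw":80},{"dx":-5,"dy":1,"dz":140,"yaw":0,"claw":80},{"dx":-5,"dy":1,"dz":140,"yaw":0,"claw":80},{"dx":-5,"dy":1,"dz":100,"yaw":0,"claw":80},{"dx":-4,"dy":1,"dz":50,"yaw":0,"claw":80},{"dx":0,"dy":0,"dz":0,"yaw":0,"claw":80},{"dx":0,"dy":0,"dz":0,"yaw":0,"claw":80}]'
python3 m.py; python3 - <<'E'
from h import *
im,K,T=frame("wrist"); cv2.imwrite("pics/w8.png",im)
goal(.431,.135,.15,18.4+180)
E
```

```text
time: 11.55
tcp_pos: [0.4632, 0.3881, 0.2518]
eef_rot: [0.686, 0.727, 0.021, -0.015]
ft_force: [0.1, -0.4, 0.5]
gripper_width: 0.938
px [372. 218.] centre 0.6742 -0.1451 mean [ 0.674  -0.1451] size 90 x 38 ang 2.0
px [301. 221.] centre 0.6707 0.0079 mean [0.6705 0.0079] size 83 x 49 ang 11.6
px [304. 273.] centre 0.5603 0.0036 mean [0.5595 0.0035] size 52 x 50 ang -89.7
px [373. 276.] centre 0.5499 -0.141 mean [ 0.5508 -0.1402] size 57 x 57 ang -54.9
px [306. 330.] centre 0.4422 0.0013 mean [0.4421 0.0022] size 63 x 60 ang 13.9
px [241. 337.] centre 0.4306 0.1353 mean [0.4307 0.1354] size 84 x 37 ang 18.6
dx -253.4 dy -44.8 dz 83.0 yaw 74.9 | j6 2.08 t 11.7 toolx 93.3
```

View pics/w8.png

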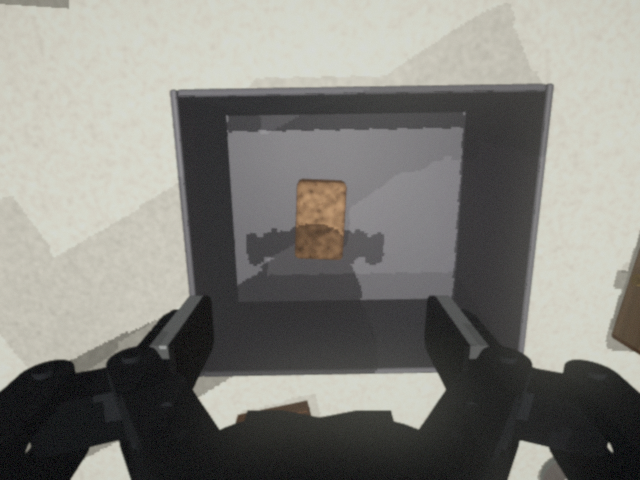

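The cork is in the bin, at (320,218) in the wrist view. Next is offcut_c. The tool turns the other way, to about 198°, to stay off the last joint's limit.

```bash
python3 -m inch '[{"dx":-253,"dy":-45,"dz":0,"yaw":-100,"claw":70},{"dx":-253,"dy":-45,"dz":0,"yaw":-100,"claw":70},{"dx":-253,"dy":-45,"dz":0,"yaw":-100,"claw":70},{"dx":-253,"dy":-45,"dz":0,"yaw":-100,"claw":70},{"dx":-253,"dy":-45,"dz":0,"yaw":-100,"claw":70},{"dx":-253,"dy":-45,"dz":0,"yaw":-100,"claw":70},{"dx":-253,"dy":-45,"dz":0,"yaw":-100,"claw":70},{"dx":-253,"dy":-45,"dz":0,"yaw":-100,"claw":70},{"dx":-253,"dy":-45,"dz":0,"yaw":-100,"claw":70},{"dx":-253,"dy":-45,"dz":0,"yaw":-100,"claw":70},{"dx":-253,"dy":-45,"dz":0,"yaw":-100,"claw":70},{"dx":-253,"dy":-45,"dz":0,"yaw":-100,"claw":70}]'
python3 - <<'E'
from h import *
im,K,T=frame("wrist"); 
a=np.radians(18.5)
for sx,sy in((1,1),(1,-1),(-1,-1),(-1,1)):
    p=proj(K,T,[.431+sx*.042*np.cos(a)-sy*.017*np.sin(a),.1353+sx*.042*np.sin(a)+sy*.017*np.cos(a),.02+.018*(sx>0)]);cv2.circle(im,tuple(int(v) for v in p),3,(0,255,0),-1)
cv2.imwrite("pics/w9.png",im)
goal(.4386,.1375,.1,18.5+180);print(sensors.sense()["tcp_pos"],sensors.sense()["joints"].round(2))
E
```

```text
time: 12.85
tcp_pos: [0.4284, 0.1304, 0.2284]
eef_rot: [-0.119, 0.993, 0.021, -0.003]
ft_force: [-0.0, 0.7, 0.5]
gripper_width: 0.821
dx -11.7 dy -0.9 dz 128.5 yaw -4.7 | j6 -0.13 t 12.9 toolx -166.2
[0.42839398 0.13037457 0.22843595] [ 0.12 -0.15 -0.1   1.63  0.04 -0.13]
```

View pics/w9.png

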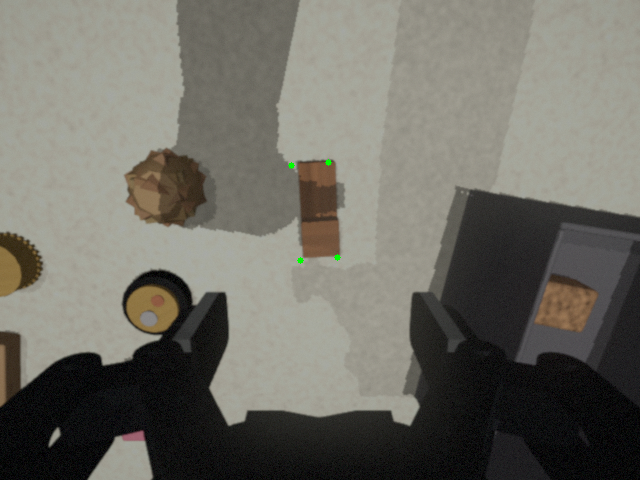

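```bash
python3 - <<'E'
from h import *
im,K,T=frame("wrist")
crop(im,270,140,100,140,4,"pics/c9.png")
A=[ray(K,T,p,.038) for p in((303,258),(339,256),(302,222),(338,220))];B=[ray(K,T,p,.02) for p in((298,164),(334,162))]
for q in A+B:print(q.round(4))
E
```

```text
[0.4733 0.1346 0.038 ]
[0.464  0.1662 0.038 ]
[0.4407 0.1261 0.038 ]
[0.4316 0.1568 0.038 ]
[0.3935 0.1114 0.02  ]
[0.3842 0.1425 0.02  ]
```

View pics/c9.png

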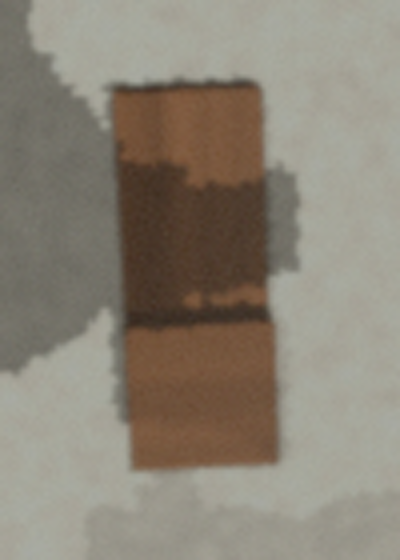

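```bash
python3 - <<'E'
from h import *
goal(.4336,.1395,.004,16.5+180)
E
```

```text
dx -7.3 dy -1.6 dz 224.7 yaw -3.2 | j6 -0.12 t 12.9 toolx -166.7
```

```bash
python3 -m inch '[{"dx":-7,"dy":-2,"dz":50,"yaw":-3,"claw":70},{"dx":-7,"dy":-2,"dz":100,"yaw":-3,"claw":70},{"dx":-7,"dy":-2,"dz":150,"yaw":-3,"claw":70},{"dx":-7,"dy":-2,"dz":190,"yaw":-3,"claw":70},{"dx":-7,"dy":-2,"dz":214,"yaw":-3,"claw":70},{"dx":-7,"dy":-2,"dz":224,"yaw":-3,"claw":70},{"dx":-7,"dy":-2,"dz":224,"yaw":-3,"claw":70},{"dx":-7,"dy":-2,"dz":224,"yaw":-3,"claw":24},{"dx":-7,"dy":-2,"dz":224,"yaw":-3,"claw":24},{"dx":-7,"dy":-2,"dz":224,"yaw":-3,"claw":24},{"dx":-7,"dy":-2,"dz":224,"yaw":-3,"claw":24},{"dx":-7,"dy":-2,"dz":224,"yaw":-3,"claw":24}]' 40
python3 -m inch '[{"dx":0,"dy":0,"dz":0,"yaw":0,"claw":24},{"dx":0,"dy":0,"dz":-40,"yaw":0,"claw":24},{"dx":0,"dy":0,"dz":-90,"yaw":0,"claw":24},{"dx":0,"dy":0,"dz":-140,"yaw":0,"claw":24},{"dx":0,"dy":0,"dz":-190,"yaw":0,"claw":24},{"dx":0,"dy":0,"dz":-235,"yaw":0,"claw":24},{"dx":0,"dy":0,"dz":-235,"yaw":0,"claw":24},{"dx":0,"dy":0,"dz":-235,"yaw":0,"claw":24}]'
python3 - <<'E'
from h import *
im,K,T=frame("wrist"); cv2.imwrite("pics/w10.png",im)
goal(.54,.384,.24,2.7+180)
E
```

```text
time: 14.15
tcp_pos: [0.437, 0.1394, 0.0086]
eef_rot: [-0.141, 0.99, 0.02, 0.001]
ft_force: [-0.4, -0.7, 6.1]
gripper_width: 0.39
time: 14.95
tcp_pos: [0.4376, 0.1298, 0.2427]
eef_rot: [-0.141, 0.99, 0.021, 0.001]
ft_force: [-0.3, -0.1, -1.3]
gripper_width: 0.392
dx -170.5 dy 214.9 dz 10.2 yaw 13.6 | j6 -0.17 t 15.0 toolx -163.7
```

View pics/w10.png

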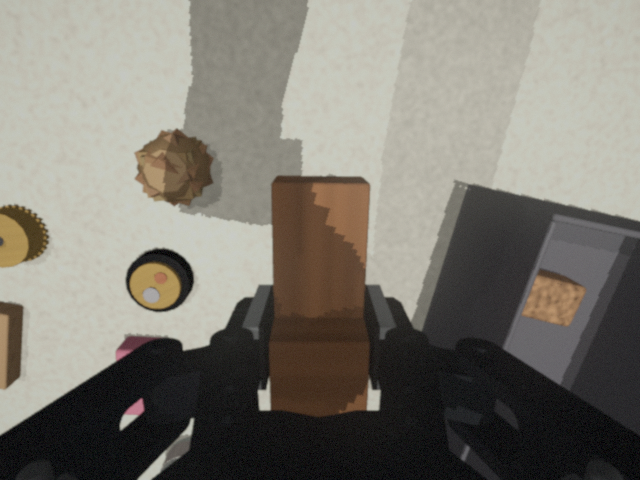

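```bash
python3 -m inch '[{"dx":-165,"dy":213,"dz":8,"yaw":13,"claw":24},{"dx":-165,"dy":213,"dz":8,"yaw":13,"claw":24},{"dx":-165,"dy":213,"dz":8,"yaw":13,"claw":24},{"dx":-165,"dy":213,"dz":8,"yaw":13,"claw":24},{"dx":-165,"dy":213,"dz":8,"yaw":13,"claw":24},{"dx":-165,"dy":213,"dz":8,"yaw":13,"claw":24},{"dx":-165,"dy":213,"dz":8,"yaw":13,"claw":24},{"dx":-165,"dy":213,"dz":8,"yaw":13,"claw":24},{"dx":-165,"dy":213,"dz":8,"yaw":13,"claw":24}]'
python3 - <<'E'
from h import *
goal(.54,.384,.1,2.7+180)
print(sensors.sense()["joints"].round(2))
E
```

```text
time: 15.9
tcp_pos: [0.5344, 0.3794, 0.241]
eef_rot: [-0.028, 0.999, 0.02, -0.005]
ft_force: [-0.3, 0.2, -0.3]
gripper_width: 0.39
dx -7.0 dy -1.3 dz 141.0 yaw 0.5 | j6 0.44 t 15.9 toolx -176.8
[0.5  0.4  0.53 1.69 0.04 0.44]
```

```bash
python3 -m inch '[{"dx":-5,"dy":0,"dz":50,"yaw":0,"claw":24},{"dx":-5,"dy":0,"dz":95,"yaw":0,"claw":24},{"dx":-5,"dy":0,"dz":125,"yaw":0,"claw":24},{"dx":-5,"dy":0,"dz":140,"yaw":0,"claw":24},{"dx":-5,"dy":0,"dz":140,"yaw":0,"claw":24},{"dx":-5,"dy":0,"dz":140,"yaw":0,"claw":75},{"dx":-5,"dy":0,"dz":140,"yaw":0,"claw":75},{"dx":-5,"dy":0,"dz":140,"yaw":0,"claw":75},{"dx":-5,"dy":0,"dz":100,"yaw":0,"claw":75},{"dx":-4,"dy":0,"dz":50,"yaw":0,"claw":75},{"dx":0,"dy":0,"dz":0,"yaw":0,"claw":75},{"dx":0,"dy":0,"dz":0,"yaw":0,"claw":75}]'
python3 m.py; python3 - <<'E'
from h import *
im,K,T=frame("wrist"); cv2.imwrite("pics/w11.png",im)
im,K,T=frame("top"); cv2.imwrite("pics/t11.png",im)
goal(.442,.0015,.24,180)
E
```

```text
time: 17.1
tcp_pos: [0.5385, 0.3824, 0.2549]
eef_rot: [-0.029, 0.999, 0.025, 0.005]
ft_force: [1.1, 0.3, 1.2]
gripper_width: 0.878
px [372. 218.] centre 0.6742 -0.1452 mean [ 0.6739 -0.1451] size 91 x 37 ang 2.2
px [301. 221.] centre 0.6706 0.0078 mean [0.6704 0.0078] size 83 x 49 ang 11.6
px [304. 273.] centre 0.5603 0.0036 mean [0.5595 0.0035] size 52 x 50 ang -89.7
px [373. 276.] centre 0.5499 -0.141 mean [ 0.5508 -0.1403] size 57 x 57 ang -61.4
px [306. 330.] centre 0.4422 0.0013 mean [0.4421 0.0022] size 63 x 60 ang 12.8
dx 115.6 dy -373.3 dz -11.5 yaw 3.3 | j6 0.44 t 17.2 toolx -176.7
```

View pics/w11.png

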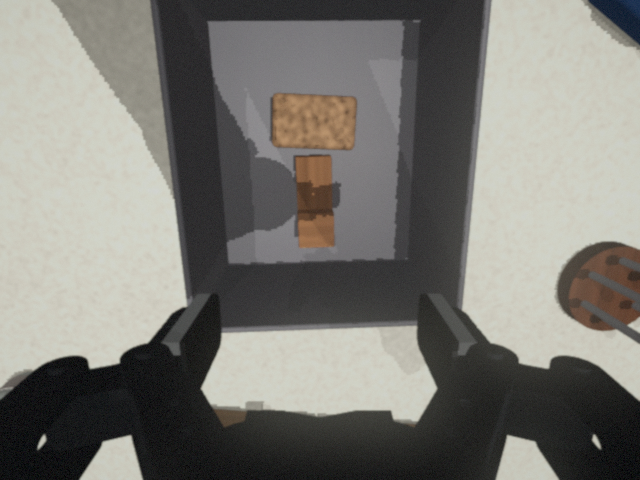

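View pics/t11.png

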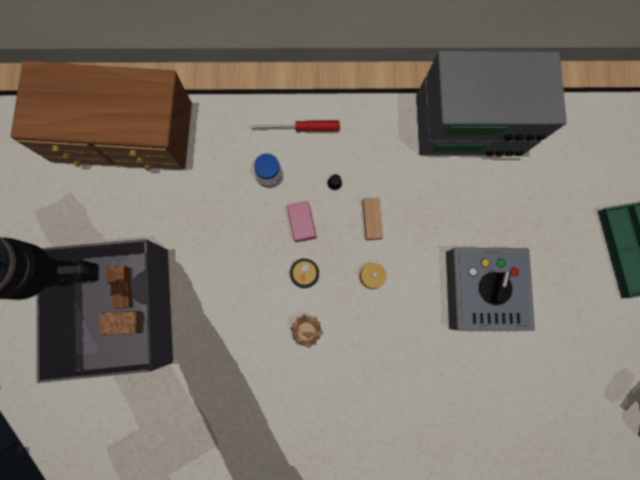

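Both pieces are in the bin, and the top view shows the pointer on green. Next is paper_b.

```bash
python3 -m inch '[{"dx":115,"dy":-373,"dz":10,"yaw":3,"claw":84},{"dx":115,"dy":-373,"dz":10,"yaw":3,"claw":84},{"dx":115,"dy":-373,"dz":10,"yaw":3,"claw":84},{"dx":115,"dy":-373,"dz":10,"yaw":3,"claw":84},{"dx":115,"dy":-373,"dz":10,"yaw":3,"claw":84},{"dx":115,"dy":-373,"dz":10,"yaw":3,"claw":84},{"dx":115,"dy":-373,"dz":10,"yaw":3,"claw":84},{"dx":115,"dy":-373,"dz":10,"yaw":3,"claw":84},{"dx":115,"dy":-373,"dz":10,"yaw":3,"claw":84},{"dx":115,"dy":-373,"dz":10,"yaw":3,"claw":84},{"dx":115,"dy":-373,"dz":10,"yaw":3,"claw":84}]'
python3 - <<'E'
from h import *
im,K,T=frame("wrist")
p=proj(K,T,[.442,.0015,.028]);cv2.circle(im,tuple(int(v) for v in p),3,(0,255,0),-1)
cv2.imwrite("pics/w12.png",im)
goal(.442,.0015,.012,180);print(proj(K,T,[.472,.0015,.028]))
E
```

```text
time: 18.35
tcp_pos: [0.4413, 0.0031, 0.2168]
eef_rot: [-0.003, 1.0, 0.021, -0.005]
ft_force: [0.9, 0.6, 0.3]
gripper_width: 0.983
dx -2.3 dy -10.3 dz 204.8 yaw 0.4 | j6 -0.18 t 18.4 toolx -179.6
[308.08383611 245.67582829]
```

View pics/w12.png

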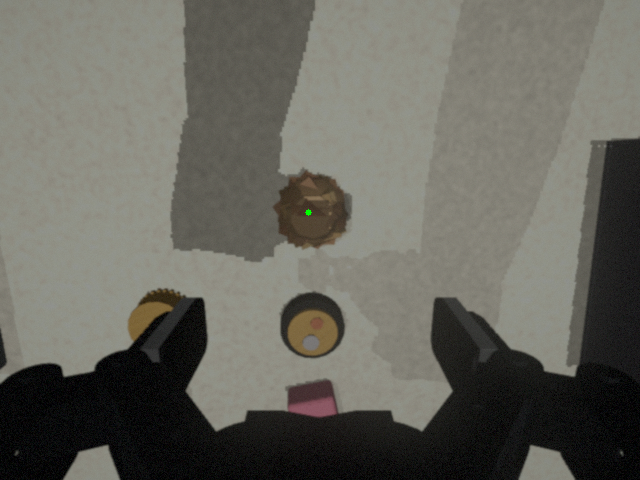

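```bash
python3 -m inch '[{"dx":-4,"dy":-7,"dz":50,"yaw":0,"claw":84},{"dx":-4,"dy":-7,"dz":100,"yaw":0,"claw":84},{"dx":-4,"dy":-7,"dz":140,"yaw":0,"claw":84},{"dx":-4,"dy":-7,"dz":175,"yaw":0,"claw":84},{"dx":-4,"dy":-7,"dz":195,"yaw":0,"claw":84},{"dx":-4,"dy":-7,"dz":203,"yaw":0,"claw":84},{"dx":-4,"dy":-7,"dz":203,"yaw":0,"claw":84},{"dx":-4,"dy":-7,"dz":203,"yaw":0,"claw":44},{"dx":-4,"dy":-7,"dz":203,"yaw":0,"claw":44},{"dx":-4,"dy":-7,"dz":203,"yaw":0,"claw":44},{"dx":-4,"dy":-7,"dz":203,"yaw":0,"claw":44},{"dx":-4,"dy":-7,"dz":203,"yaw":0,"claw":44}]' 40
python3 -m inch '[{"dx":0,"dy":0,"dz":0,"yaw":0,"claw":44},{"dx":0,"dy":0,"dz":-40,"yaw":0,"claw":44},{"dx":0,"dy":0,"dz":-90,"yaw":0,"claw":44},{"dx":0,"dy":0,"dz":-140,"yaw":0,"claw":44},{"dx":0,"dy":0,"dz":-190,"yaw":0,"claw":44},{"dx":0,"dy":0,"dz":-230,"yaw":0,"claw":44},{"dx":0,"dy":0,"dz":-230,"yaw":0,"claw":44},{"dx":0,"dy":0,"dz":-230,"yaw":0,"claw":44}]'
python3 - <<'E'
from h import *
im,K,T=frame("wrist"); cv2.imwrite("pics/w13.png",im)
goal(.46,.384,.245,2.7+180)
E
```

```text
time: 19.6
tcp_pos: [0.4464, 0.0033, 0.017]
eef_rot: [-0.002, 1.0, 0.02, -0.001]
ft_force: [0.4, 0.6, 6.3]
gripper_width: 0.687
time: 20.4
tcp_pos: [0.4468, -0.0061, 0.246]
eef_rot: [-0.002, 1.0, 0.02, -0.002]
ft_force: [-0.3, 0.6, -1.3]
gripper_width: 0.689
dx -16.0 dy 389.6 dz 14.8 yaw -2.4 | j6 -0.20 t 20.4 toolx -179.7
```

View pics/w13.png

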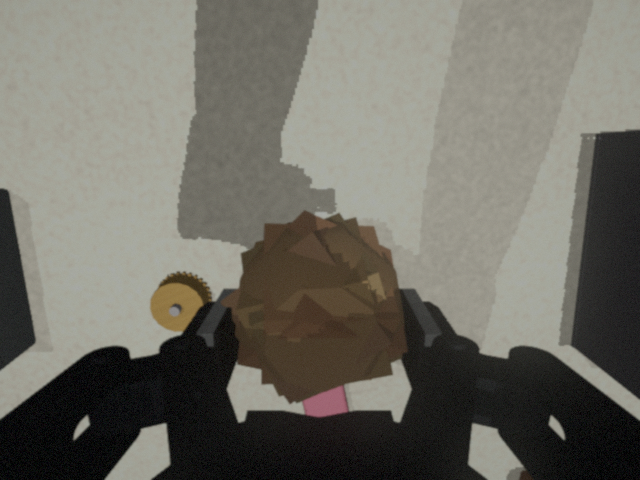

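```bash
python3 -m inch '[{"dx":-8,"dy":389,"dz":13,"yaw":-2,"claw":44},{"dx":-8,"dy":389,"dz":13,"yaw":-2,"claw":44},{"dx":-8,"dy":389,"dz":13,"yaw":-2,"claw":44},{"dx":-8,"dy":389,"dz":13,"yaw":-2,"claw":44},{"dx":-8,"dy":389,"dz":13,"yaw":-2,"claw":44},{"dx":-8,"dy":389,"dz":13,"yaw":-2,"claw":44},{"dx":-8,"dy":389,"dz":13,"yaw":-2,"claw":44},{"dx":-8,"dy":389,"dz":13,"yaw":-2,"claw":44},{"dx":-8,"dy":389,"dz":13,"yaw":-2,"claw":44},{"dx":-8,"dy":389,"dz":13,"yaw":-2,"claw":44},{"dx":-8,"dy":389,"dz":13,"yaw":-2,"claw":44}]'
python3 - <<'E'
from h import *
goal(.455,.384,.1,2.7+180)
E
```

```text
time: 21.55
tcp_pos: [0.4513, 0.3823, 0.2456]
eef_rot: [-0.02, 1.0, 0.019, -0.005]
ft_force: [0.4, -0.0, -0.1]
gripper_width: 0.683
dx -5.0 dy -4.1 dz 145.5 yaw -0.4 | j6 0.53 t 21.6 toolx -177.7
```

```bash
python3 -m inch '[{"dx":-5,"dy":-2,"dz":50,"yaw":0,"claw":44},{"dx":-5,"dy":-3,"dz":95,"yaw":0,"claw":44},{"dx":-5,"dy":-4,"dz":125,"yaw":0,"claw":44},{"dx":-5,"dy":-4,"dz":143,"yaw":0,"claw":44},{"dx":-5,"dy":-4,"dz":143,"yaw":0,"claw":44},{"dx":-5,"dy":-4,"dz":143,"yaw":0,"claw":80},{"dx":-5,"dy":-4,"dz":143,"yaw":0,"claw":80},{"dx":-5,"dy":-4,"dz":143,"yaw":0,"claw":80},{"dx":-5,"dy":-4,"dz":100,"yaw":0,"claw":80},{"dx":-4,"dy":-3,"dz":50,"yaw":0,"claw":80},{"dx":0,"dy":0,"dz":0,"yaw":0,"claw":80},{"dx":0,"dy":0,"dz":0,"yaw":0,"claw":80}]'
python3 m.py; python3 - <<'E'
from h import *
im,K,T=frame("wrist"); cv2.imwrite("pics/w14.png",im)
goal(.6706,.0078,.24,180+11.7)
E
```

```text
time: 22.75
tcp_pos: [0.4551, 0.3859, 0.2587]
eef_rot: [-0.02, 0.999, 0.025, 0.004]
ft_force: [1.4, -0.0, 0.4]
gripper_width: 0.931
px [372. 218.] centre 0.6742 -0.1451 mean [ 0.6739 -0.1451] size 90 x 38 ang 2.0
px [301. 221.] centre 0.6707 0.0078 mean [0.6705 0.0078] size 83 x 49 ang 11.5
px [304. 273.] centre 0.5603 0.0036 mean [0.5595 0.0034] size 52 x 50 ang 89.9
px [373. 276.] centre 0.5499 -0.141 mean [ 0.5509 -0.1403] size 57 x 57 ang -64.1
dx -201.9 dy -385.3 dz -5.9 yaw -9.4 | j6 0.53 t 22.9 toolx -177.7
```

View pics/w14.png

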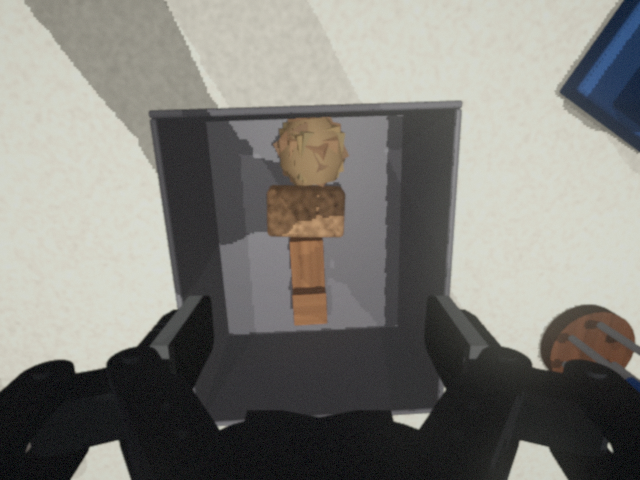

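paper_b is in. Next is the foam.

```bash
python3 -m inch '[{"dx":-202,"dy":-380,"dz":0,"yaw":-9,"claw":80},{"dx":-202,"dy":-380,"dz":0,"yaw":-9,"claw":80},{"dx":-202,"dy":-380,"dz":0,"yaw":-9,"claw":80},{"dx":-202,"dy":-380,"dz":0,"yaw":-9,"claw":80},{"dx":-202,"dy":-380,"dz":0,"yaw":-9,"claw":80},{"dx":-202,"dy":-380,"dz":0,"yaw":-9,"claw":80},{"dx":-202,"dy":-380,"dz":0,"yaw":-9,"claw":80},{"dx":-202,"dy":-380,"dz":0,"yaw":-9,"claw":80},{"dx":-202,"dy":-380,"dz":0,"yaw":-9,"claw":80},{"dx":-202,"dy":-380,"dz":0,"yaw":-9,"claw":80},{"dx":-202,"dy":-380,"dz":0,"yaw":-9,"claw":80},{"dx":-202,"dy":-380,"dz":0,"yaw":-9,"claw":80}]'
python3 - <<'E'
from h import *
im,K,T=frame("wrist")
a=np.radians(11.7)
for sx,sy in((1,1),(1,-1),(-1,-1),(-1,1)):
    p=proj(K,T,[.6706+sx*.040*np.cos(a)-sy*.024*np.sin(a),.0078+sx*.040*np.sin(a)+sy*.024*np.cos(a),.032]);cv2.circle(im,tuple(int(v) for v in p),3,(0,255,0),-1)
cv2.imwrite("pics/w15.png",im)
goal(.6706,.0078,.011,180+11.7);print(sensors.sense()["tcp_pos"],sensors.sense()["joints"].round(2))
E
```

```text
time: 24.05
tcp_pos: [0.668, 0.0132, 0.2296]
eef_rot: [-0.099, 0.995, 0.021, -0.003]
ft_force: [1.1, 0.0, -0.9]
gripper_width: 0.937
dx -1.4 dy -15.3 dz 218.7 yaw -0.3 | j6 -0.30 t 24.1 toolx -168.6
[0.66812519 0.01358431 0.23019006] [-0.1   0.46  0.59  1.71  0.04 -0.3 ]
```

View pics/w15.png

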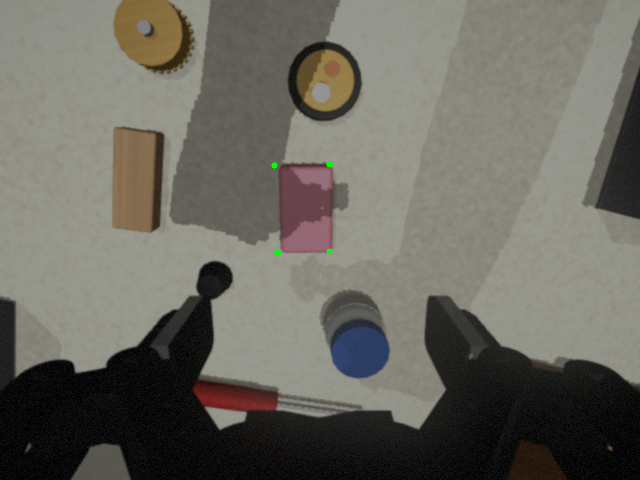

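```bash
python3 -m inch '[{"dx":-1,"dy":-13,"dz":50,"yaw":0,"claw":75},{"dx":-1,"dy":-13,"dz":100,"yaw":0,"claw":75},{"dx":-1,"dy":-13,"dz":145,"yaw":0,"claw":75},{"dx":-1,"dy":-13,"dz":185,"yaw":0,"claw":75},{"dx":-1,"dy":-13,"dz":208,"yaw":0,"claw":75},{"dx":-1,"dy":-13,"dz":218,"yaw":0,"claw":75},{"dx":-1,"dy":-13,"dz":218,"yaw":0,"claw":75},{"dx":-1,"dy":-13,"dz":218,"yaw":0,"claw":38},{"dx":-1,"dy":-13,"dz":218,"yaw":0,"claw":38},{"dx":-1,"dy":-13,"dz":218,"yaw":0,"claw":38},{"dx":-1,"dy":-13,"dz":218,"yaw":0,"claw":38},{"dx":-1,"dy":-13,"dz":218,"yaw":0,"claw":38}]' 40
python3 -m inch '[{"dx":0,"dy":0,"dz":0,"yaw":0,"claw":38},{"dx":0,"dy":0,"dz":-40,"yaw":0,"claw":38},{"dx":0,"dy":0,"dz":-90,"yaw":0,"claw":38},{"dx":0,"dy":0,"dz":-140,"yaw":0,"claw":38},{"dx":0,"dy":0,"dz":-190,"yaw":0,"claw":38},{"dx":0,"dy":0,"dz":-230,"yaw":0,"claw":38},{"dx":0,"dy":0,"dz":-230,"yaw":0,"claw":38},{"dx":0,"dy":0,"dz":-230,"yaw":0,"claw":38}]'
python3 - <<'E'
from h import *
im,K,T=frame("wrist"); cv2.imwrite("pics/w16.png",im)
goal(.53,.384,.245,2.7+180)
E
```

```text
time: 25.3
tcp_pos: [0.6731, 0.0082, 0.0155]
eef_rot: [-0.098, 0.995, 0.02, 0.001]
ft_force: [0.2, 0.0, 6.0]
gripper_width: 0.548
time: 26.1
tcp_pos: [0.6735, -0.0013, 0.2442]
eef_rot: [-0.098, 0.995, 0.02, 0.0]
ft_force: [-0.5, -0.5, -0.5]
gripper_width: 0.551
dx 64.5 dy 405.3 dz 13.2 yaw 8.6 | j6 -0.32 t 26.1 toolx -168.7
```

View pics/w16.png

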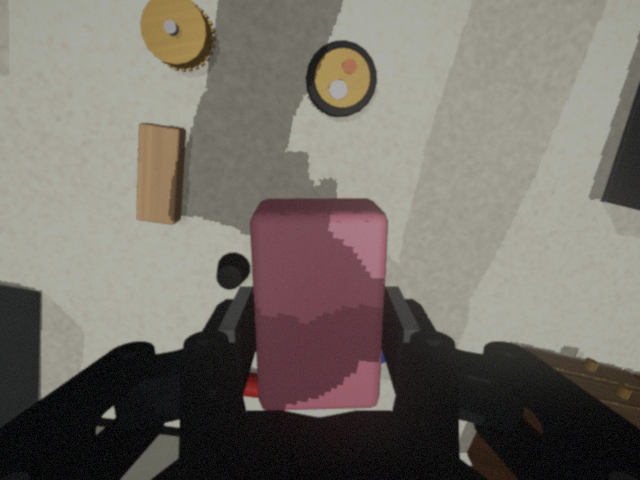

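Foam held.

```bash
python3 -m inch '[{"dx":64,"dy":405,"dz":12,"yaw":8,"claw":38},{"dx":64,"dy":405,"dz":12,"yaw":8,"claw":38},{"dx":64,"dy":405,"dz":12,"yaw":8,"claw":38},{"dx":64,"dy":405,"dz":12,"yaw":8,"claw":38},{"dx":64,"dy":405,"dz":12,"yaw":8,"claw":38},{"dx":64,"dy":405,"dz":12,"yaw":8,"claw":38},{"dx":64,"dy":405,"dz":12,"yaw":8,"claw":38},{"dx":64,"dy":405,"dz":12,"yaw":8,"claw":38},{"dx":64,"dy":405,"dz":12,"yaw":8,"claw":38},{"dx":64,"dy":405,"dz":12,"yaw":8,"claw":38},{"dx":64,"dy":405,"dz":12,"yaw":8,"claw":38},{"dx":64,"dy":405,"dz":12,"yaw":8,"claw":38}]'
python3 - <<'E'
from h import *
goal(.53,.384,.1,2.7+180)
E
```

```text
time: 27.35
tcp_pos: [0.531, 0.382, 0.2455]
eef_rot: [-0.027, 0.999, 0.02, -0.004]
ft_force: [-0.4, -0.3, 0.4]
gripper_width: 0.549
dx -0.1 dy -3.7 dz 145.5 yaw 0.5 | j6 0.45 t 27.4 toolx -176.8
```

```bash
python3 -m inch '[{"dx":0,"dy":-2,"dz":50,"yaw":0,"claw":38},{"dx":0,"dy":-3,"dz":95,"yaw":0,"claw":38},{"dx":0,"dy":-4,"dz":125,"yaw":0,"claw":38},{"dx":0,"dy":-4,"dz":143,"yaw":0,"claw":38},{"dx":0,"dy":-4,"dz":143,"yaw":0,"claw":38},{"dx":0,"dy":-4,"dz":143,"yaw":0,"claw":75},{"dx":0,"dy":-4,"dz":143,"yaw":0,"claw":75},{"dx":0,"dy":-4,"dz":143,"yaw":0,"claw":75},{"dx":0,"dy":-4,"dz":100,"yaw":0,"claw":75},{"dx":0,"dy":-3,"dz":50,"yaw":0,"claw":75},{"dx":0,"dy":0,"dz":0,"yaw":0,"claw":75},{"dx":0,"dy":0,"dz":0,"yaw":0,"claw":75}]'
python3 m.py; python3 - <<'E'
from h import *
im,K,T=frame("wrist"); cv2.imwrite("pics/w17.png",im)
goal(.674,-.145,.24,180+3)
E
```

```text
time: 28.55
tcp_pos: [0.534, 0.386, 0.259]
eef_rot: [-0.029, 0.999, 0.025, 0.005]
ft_force: [1.0, 0.5, 1.5]
gripper_width: 0.881
px [372. 218.] centre 0.6742 -0.145 mean [ 0.6738 -0.1451] size 91 x 37 ang 2.2
px [304. 273.] centre 0.5603 0.0036 mean [0.5595 0.0034] size 52 x 50 ang 89.9
px [373. 275.] centre 0.5499 -0.141 mean [ 0.551  -0.1402] size 57 x 57 ang -61.7
dx -111.2 dy -537.1 dz -12.6 yaw 0.3 | j6 0.45 t 28.6 toolx -176.7
```

View pics/w17.png

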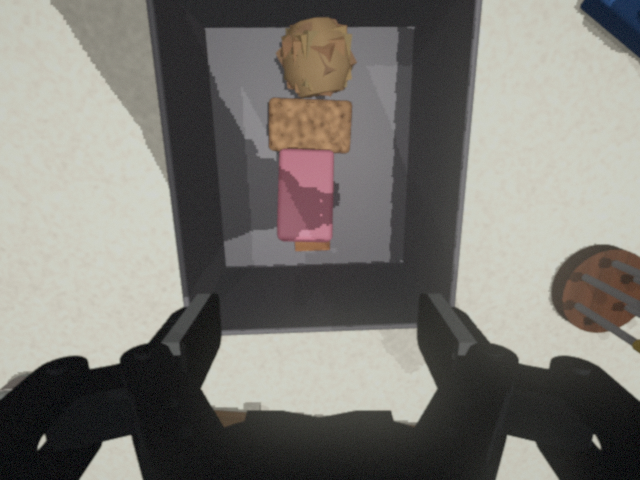

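Foam is in. Last is offcut_a.

```bash
python3 -m inch '[{"dx":-111,"dy":-535,"dz":0,"yaw":0,"claw":75},{"dx":-111,"dy":-535,"dz":0,"yaw":0,"claw":75},{"dx":-111,"dy":-535,"dz":0,"yaw":0,"claw":75},{"dx":-111,"dy":-535,"dz":0,"yaw":0,"claw":75},{"dx":-111,"dy":-535,"dz":0,"yaw":0,"claw":75},{"dx":-111,"dy":-535,"dz":0,"yaw":0,"claw":75},{"dx":-111,"dy":-535,"dz":0,"yaw":0,"claw":75},{"dx":-111,"dy":-535,"dz":0,"yaw":0,"claw":75},{"dx":-111,"dy":-535,"dz":0,"yaw":0,"claw":75},{"dx":-111,"dy":-535,"dz":0,"yaw":0,"claw":75},{"dx":-111,"dy":-535,"dz":0,"yaw":0,"claw":75},{"dx":-111,"dy":-535,"dz":0,"yaw":0,"claw":75}]'
python3 -m inch '[{"dx":0,"dy":0,"dz":0,"yaw":0,"claw":70},{"dx":0,"dy":0,"dz":0,"yaw":0,"claw":70}]'
python3 - <<'E'
from h import *
im,K,T=frame("wrist")
a=np.radians(3)
for sx,sy in((1,1),(1,-1),(-1,-1),(-1,1)):
    p=proj(K,T,[.674+sx*.045*np.cos(a)-sy*.018*np.sin(a),-.145+sx*.045*np.sin(a)+sy*.018*np.cos(a),.024]);cv2.circle(im,tuple(int(v) for v in p),3,(0,255,0),-1)
cv2.imwrite("pics/w18.png",im)
goal(.674,-.145,.009,183);print(sensors.sense()["tcp_pos"],sensors.sense()["joints"].round(2))
E
```

```text
time: 29.85
tcp_pos: [0.6712, -0.1501, 0.2189]
eef_rot: [-0.025, 0.999, 0.02, -0.006]
ft_force: [0.3, 0.4, -0.8]
gripper_width: 0.878
time: 30.05
tcp_pos: [0.6713, -0.1423, 0.2232]
eef_rot: [-0.029, 0.999, 0.021, -0.004]
ft_force: [-0.2, 0.2, -0.4]
gripper_width: 0.815
dx -3.7 dy -12.2 dz 214.5 yaw 0.4 | j6 -0.38 t 30.1 toolx -176.6
[ 0.67141464 -0.14183347  0.22385006] [-0.32  0.53  0.67  1.73  0.04 -0.38]
```

View pics/w18.png

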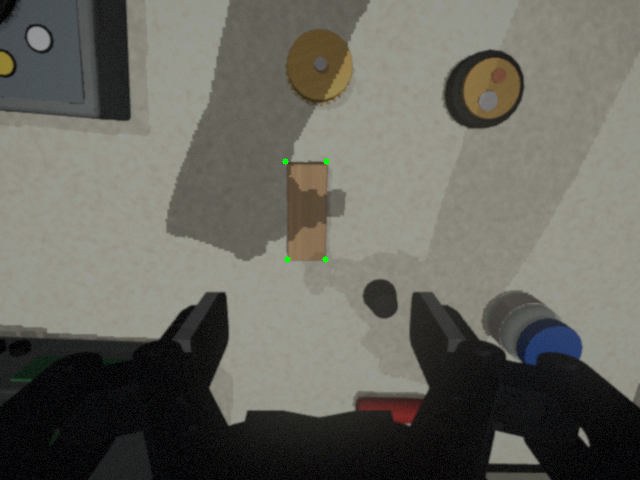

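```bash
python3 -m inch '[{"dx":-3,"dy":-11,"dz":50,"yaw":0,"claw":65},{"dx":-3,"dy":-11,"dz":100,"yaw":0,"claw":65},{"dx":-3,"dy":-11,"dz":145,"yaw":0,"claw":65},{"dx":-3,"dy":-11,"dz":180,"yaw":0,"claw":65},{"dx":-3,"dy":-11,"dz":203,"yaw":0,"claw":65},{"dx":-3,"dy":-11,"dz":212,"yaw":0,"claw":65},{"dx":-3,"dy":-11,"dz":212,"yaw":0,"claw":65},{"dx":-3,"dy":-11,"dz":212,"yaw":0,"claw":26},{"dx":-3,"dy":-11,"dz":212,"yaw":0,"claw":26},{"dx":-3,"dy":-11,"dz":212,"yaw":0,"claw":26},{"dx":-3,"dy":-11,"dz":212,"yaw":0,"claw":26},{"dx":-3,"dy":-11,"dz":212,"yaw":0,"claw":26}]' 40
python3 -m inch '[{"dx":0,"dy":0,"dz":0,"yaw":0,"claw":26},{"dx":0,"dy":0,"dz":-40,"yaw":0,"claw":26},{"dx":0,"dy":0,"dz":-90,"yaw":0,"claw":26},{"dx":0,"dy":0,"dz":-140,"yaw":0,"claw":26},{"dx":0,"dy":0,"dz":-190,"yaw":0,"claw":26},{"dx":0,"dy":0,"dz":-235,"yaw":0,"claw":26},{"dx":0,"dy":0,"dz":-235,"yaw":0,"claw":26},{"dx":0,"dy":0,"dz":-235,"yaw":0,"claw":26}]'
python3 - <<'E'
from h import *
im,K,T=frame("wrist"); cv2.imwrite("pics/w19.png",im)
goal(.505,.384,.255,2.7+180)
E
```

```text
time: 31.3
tcp_pos: [0.6759, -0.1463, 0.0151]
eef_rot: [-0.029, 0.999, 0.02, -0.001]
ft_force: [0.7, 0.5, 7.3]
gripper_width: 0.404
time: 32.1
tcp_pos: [0.6767, -0.1558, 0.2494]
eef_rot: [-0.029, 0.999, 0.019, -0.001]
ft_force: [-0.3, 0.5, -2.0]
gripper_width: 0.405
dx 139.7 dy 548.1 dz 14.5 yaw 0.6 | j6 -0.40 t 32.1 toolx -176.7
```

View pics/w19.png

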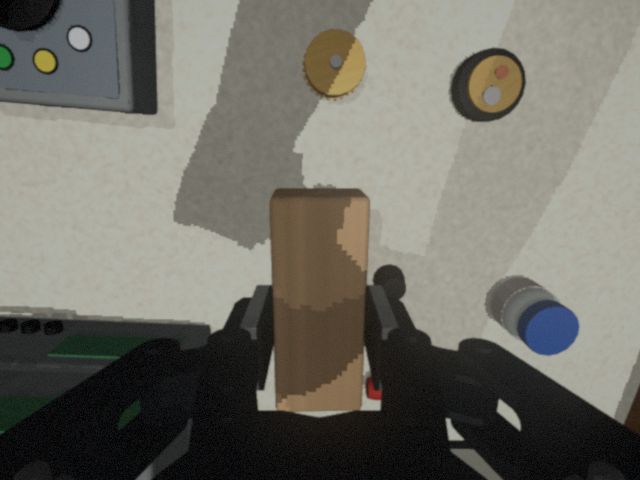

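```bash
python3 -m inch '[{"dx":140,"dy":548,"dz":12,"yaw":0,"claw":26},{"dx":140,"dy":548,"dz":12,"yaw":0,"claw":26},{"dx":140,"dy":548,"dz":12,"yaw":0,"claw":26},{"dx":140,"dy":548,"dz":12,"yaw":0,"claw":26},{"dx":140,"dy":548,"dz":12,"yaw":0,"claw":26},{"dx":140,"dy":548,"dz":12,"yaw":0,"claw":26},{"dx":140,"dy":548,"dz":12,"yaw":0,"claw":26},{"dx":140,"dy":548,"dz":12,"yaw":0,"claw":26},{"dx":140,"dy":548,"dz":12,"yaw":0,"claw":26},{"dx":140,"dy":548,"dz":12,"yaw":0,"claw":26},{"dx":140,"dy":548,"dz":12,"yaw":0,"claw":26},{"dx":140,"dy":548,"dz":12,"yaw":0,"claw":26}]'
python3 -m inch '[{"dx":0,"dy":0,"dz":0,"yaw":0,"claw":26},{"dx":0,"dy":0,"dz":0,"yaw":0,"claw":26}]'
python3 - <<'E'
from h import *
im,K,T=frame("wrist"); cv2.imwrite("pics/w20.png",im)
goal(.505,.384,.115,2.7+180)
E
```

```text
time: 33.35
tcp_pos: [0.5007, 0.3878, 0.2541]
eef_rot: [-0.031, 0.999, 0.02, -0.006]
ft_force: [0.4, 0.4, -0.8]
gripper_width: 0.408
time: 33.55
tcp_pos: [0.5039, 0.3829, 0.2556]
eef_rot: [-0.029, 0.999, 0.019, -0.005]
ft_force: [0.9, 0.8, -1.0]
gripper_width: 0.408
dx -1.7 dy -3.9 dz 141.0 yaw 0.5 | j6 0.47 t 33.6 toolx -176.8
```

View pics/w20.png

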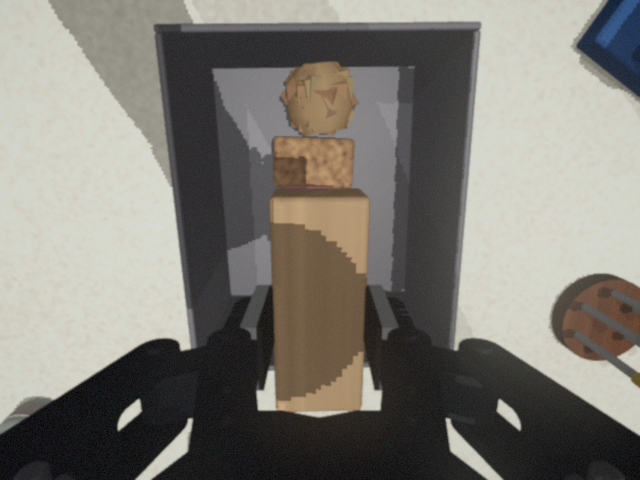

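```bash
python3 -m inch '[{"dx":-2,"dy":-2,"dz":50,"yaw":0,"claw":26},{"dx":-2,"dy":-3,"dz":95,"yaw":0,"claw":26},{"dx":-2,"dy":-4,"dz":125,"yaw":0,"claw":26},{"dx":-2,"dy":-4,"dz":141,"yaw":0,"claw":26},{"dx":-2,"dy":-4,"dz":141,"yaw":0,"claw":26},{"dx":-2,"dy":-4,"dz":141,"yaw":0,"claw":70},{"dx":-2,"dy":-4,"dz":141,"yaw":0,"claw":70},{"dx":-2,"dy":-4,"dz":141,"yaw":0,"claw":70},{"dx":-2,"dy":-4,"dz":100,"yaw":0,"claw":70},{"dx":0,"dy":-3,"dz":50,"yaw":0,"claw":70},{"dx":0,"dy":0,"dz":0,"yaw":0,"claw":70},{"dx":0,"dy":0,"dz":0,"yaw":0,"claw":70}]'
python3 m.py; python3 - <<'E'
from h import *
im,K,T=frame("wrist"); cv2.imwrite("pics/w21.png",im)
im,K,T=frame("top"); cv2.imwrite("pics/t21.png",im)
goal(.518,-.381,.24,-18.6+180)
E
```

```text
time: 34.8
tcp_pos: [0.5078, 0.3861, 0.2699]
eef_rot: [-0.029, 0.999, 0.025, 0.005]
ft_force: [0.7, 0.1, 0.5]
gripper_width: 0.82
px [304. 273.] centre 0.5603 0.0036 mean [0.5595 0.0034] size 52 x 50 ang 87.9
px [373. 275.] centre 0.5499 -0.141 mean [ 0.5509 -0.1403] size 57 x 57 ang -66.2
dx 31.0 dy -765.0 dz -13.0 yaw 21.9 | j6 0.47 t 35.0 toolx -176.7
```

View pics/w21.png

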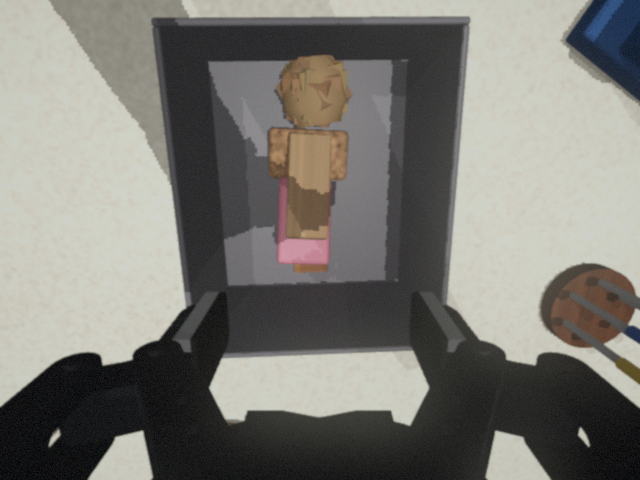

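View pics/t21.png

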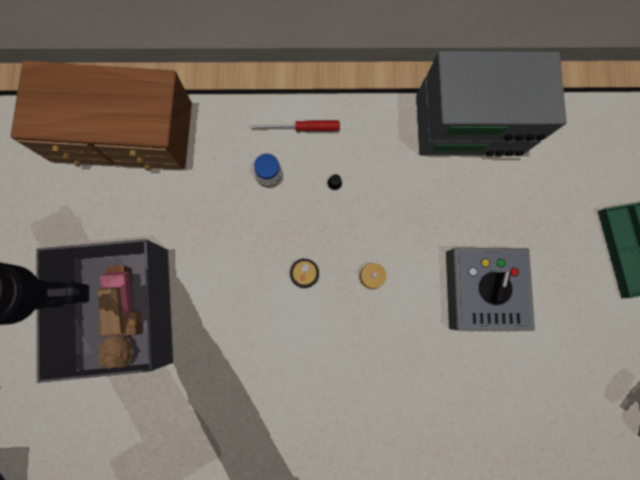

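All five pieces are in the bin, the bench is clear, and the clock parts have not moved. Back to the selector.

```bash
python3 -m inch '[{"dx":31,"dy":-765,"dz":0,"yaw":22,"claw":50},{"dx":31,"dy":-765,"dz":0,"yaw":22,"claw":50},{"dx":31,"dy":-765,"dz":0,"yaw":22,"claw":50},{"dx":31,"dy":-765,"dz":0,"yaw":22,"claw":50},{"dx":31,"dy":-765,"dz":0,"yaw":22,"claw":50},{"dx":31,"dy":-765,"dz":0,"yaw":22,"claw":50},{"dx":31,"dy":-765,"dz":0,"yaw":22,"claw":50},{"dx":31,"dy":-765,"dz":0,"yaw":22,"claw":50},{"dx":31,"dy":-765,"dz":0,"yaw":22,"claw":50},{"dx":31,"dy":-765,"dz":0,"yaw":22,"claw":50},{"dx":31,"dy":-765,"dz":0,"yaw":22,"claw":50},{"dx":31,"dy":-765,"dz":0,"yaw":22,"claw":50}]'
python3 - <<'E'
from h import *
goal(.518,-.381,.24,-18.6+180)
E
```

```text
time: 36.15
tcp_pos: [0.5131, -0.2169, 0.231]
eef_rot: [0.163, 0.986, 0.02, -0.009]
ft_force: [1.7, -0.2, 0.8]
gripper_width: 0.584
dx -57.0 dy -153.3 dz -16.0 yaw -0.1 | j6 -0.21 t 36.1 toolx 161.3
```

```bash
python3 -m inch '[{"dx":-57,"dy":-153,"dz":-10,"yaw":0,"claw":50},{"dx":-57,"dy":-153,"dz":-10,"yaw":0,"claw":50},{"dx":-57,"dy":-153,"dz":-10,"yaw":0,"claw":50},{"dx":-57,"dy":-153,"dz":-10,"yaw":0,"claw":50},{"dx":-57,"dy":-153,"dz":-10,"yaw":0,"claw":50},{"dx":-57,"dy":-153,"dz":-10,"yaw":0,"claw":50}]'
python3 - <<'E'
from h import *
im,K,T=frame("wrist")
p=proj(K,T,[.518,-.381,.104]);cv2.circle(im,tuple(int(v) for v in p),2,(0,255,0),-1)
cv2.imwrite("pics/w22.png",im)
goal(.518,-.381,.079,-18.6+180);print(sensors.sense()["joints"].round(2))
E
```

```text
time: 36.75
tcp_pos: [0.5187, -0.3781, 0.2348]
eef_rot: [0.163, 0.986, 0.021, -0.009]
ft_force: [-0.3, 1.1, -1.0]
gripper_width: 0.582
dx -3.7 dy -9.5 dz 156.3 yaw -0.0 | j6 -0.42 t 36.8 toolx 161.4
[-0.75  0.41  0.54  1.73  0.02 -0.42]
```

View pics/w22.png

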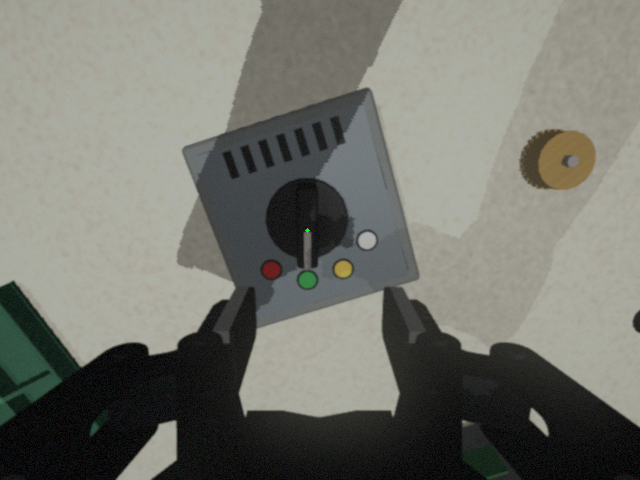

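```bash
python3 -m inch '[{"dx":-3,"dy":-9,"dz":50,"yaw":0,"claw":50},{"dx":-3,"dy":-9,"dz":95,"yaw":0,"claw":50},{"dx":-3,"dy":-9,"dz":125,"yaw":0,"claw":50},{"dx":-3,"dy":-9,"dz":145,"yaw":0,"claw":50},{"dx":-3,"dy":-9,"dz":154,"yaw":0,"claw":50},{"dx":-3,"dy":-9,"dz":154,"yaw":0,"claw":50},{"dx":-3,"dy":-9,"dz":154,"yaw":0,"claw":10},{"dx":-3,"dy":-9,"dz":154,"yaw":0,"claw":10},{"dx":-3,"dy":-9,"dz":154,"yaw":0,"claw":10},{"dx":-3,"dy":-9,"dz":154,"yaw":0,"claw":10},{"dx":-3,"dy":-9,"dz":154,"yaw":0,"claw":10}]' 40
python3 -m inch '[{"dx":0,"dy":0,"dz":0,"yaw":-7,"claw":10},{"dx":0,"dy":0,"dz":0,"yaw":-14,"claw":10},{"dx":0,"dy":0,"dz":0,"yaw":-21,"claw":10},{"dx":0,"dy":0,"dz":0,"yaw":-28,"claw":10},{"dx":0,"dy":0,"dz":0,"yaw":-35,"claw":10},{"dx":0,"dy":0,"dz":0,"yaw":-42,"claw":10},{"dx":0,"dy":0,"dz":0,"yaw":-49,"claw":10},{"dx":0,"dy":0,"dz":0,"yaw":-56,"claw":10},{"dx":0,"dy":0,"dz":0,"yaw":-63,"claw":10},{"dx":0,"dy":0,"dz":0,"yaw":-69,"claw":10},{"dx":0,"dy":0,"dz":0,"yaw":-69,"claw":10},{"dx":0,"dy":0,"dz":0,"yaw":-69,"claw":10}]'
python3 -m inch '[{"dx":0,"dy":0,"dz":0,"yaw":0,"claw":55},{"dx":0,"dy":0,"dz":0,"yaw":0,"claw":55},{"dx":0,"dy":0,"dz":0,"yaw":0,"claw":55},{"dx":0,"dy":0,"dz":0,"yaw":0,"claw":55},{"dx":0,"dy":0,"dz":-50,"yaw":0,"claw":55},{"dx":0,"dy":0,"dz":-100,"yaw":0,"claw":55},{"dx":0,"dy":0,"dz":-150,"yaw":0,"claw":55},{"dx":0,"dy":0,"dz":-150,"yaw":0,"claw":55},{"dx":0,"dy":0,"dz":-150,"yaw":0,"claw":55}]'
python3 m.py;python3 - <<'E'
from h import *
im,K,T=frame("wrist")
cv2.imwrite("pics/w23.png",im)
im,K,T=frame("scene");cv2.imwrite("pics/s23.png",im)
E
```

```text
time: 37.9
tcp_pos: [0.5195, -0.3823, 0.0851]
eef_rot: [0.162, 0.987, 0.019, -0.005]
ft_force: [0.9, 3.3, 6.7]
gripper_width: 0.174
time: 39.1
tcp_pos: [0.5184, -0.3785, 0.0851]
eef_rot: [-0.426, 0.905, 0.022, 0.007]
ft_force: [-2.4, 11.8, 10.1]
gripper_width: 0.177
time: 40.0
tcp_pos: [0.5201, -0.3897, 0.235]
eef_rot: [-0.425, 0.905, 0.017, 0.006]
ft_force: [-0.0, -0.6, -0.1]
gripper_width: 0.644
px [304. 273.] centre 0.5603 0.0036 mean [0.5595 0.0035] size 52 x 50 ang -89.7
px [373. 276.] centre 0.5499 -0.141 mean [ 0.5509 -0.1402] size 57 x 57 ang -56.9
```

View pics/w23.png

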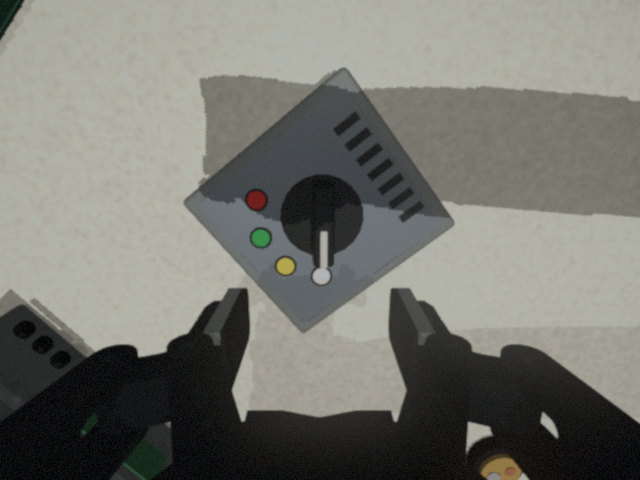

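View pics/s23.png

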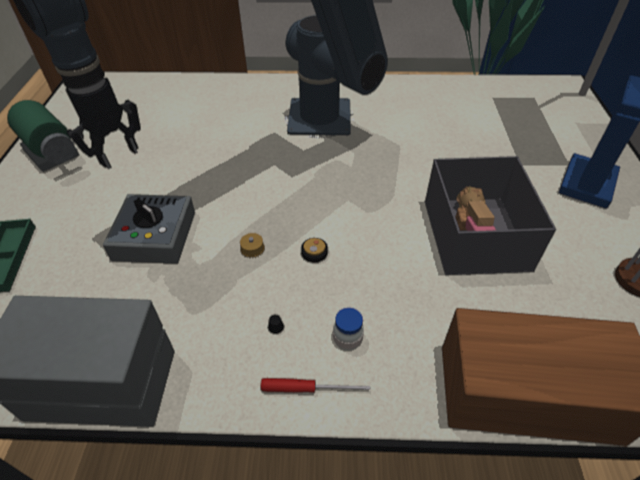

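The wrist view shows the pointer at the white dot (321,276). The scene view shows the bench clear, the scrap in the bin, the clock parts and tools in place, and the gripper free. Handing in.

```bash
python3 -c "
from bench import hand_in
print(hand_in())"
```

```text
the job is handed in; nothing more can be done
None
```

The job is done and handed in at about 40 s of the 210 s allowed; hand-in reports no verdict.

I turned the selector from yellow to green. Then I put all five pieces of scrap that were present (cork, offcut_c, paper_b, foam, offcut_a) into the bin, and turned the selector back to white.

**Last checks:**
- **Selector:** the wrist camera shows the pointer at the white dot.
- **Scrap:** the bench is clear, and all five pieces lie in the bin below the rim.
- **Clock parts and tools:** the holder and barrel measure within about 1 mm of where they started. I checked the jar and loupe only by eye, and they look unmoved.
- **Gripper:** it hangs free above the console, touching nothing.

**What went wrong:**
- One refused call: I left fields out of the rows on the first try at turning the selector, so nothing moved.
- Joint limit: on the first carry to the bin the last joint reached its limit. That move stopped short and left the tool tilted by about 2° for the rest of the run. I turned the tool the other way to finish, and no grasp was lost.
- Measurement differences: the wrist and top cameras disagreed by 2 to 4 mm for offcut_c, paper_b and foam. I used the wrist camera's values for those.

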